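# Take a sample tube with the tongs at a street testing desk

### The arm

A 6-joint arm with a two-finger parallel gripper is mounted at the origin on the work surface. World frame = base frame: x ahead of the robot, y to its left, z up, the work surface at z = 0. Lengths are in mm, angles in rad, forces in N, time in s.
With the tool pointing down it reaches from about 350 to 775 mm from the base axis. Payload 7.3 kg.
Tool frame: the origin (TCP) lies at the very end of the fingers, on their centre line; the grasp point (between the pads) lies 19 mm behind it (pinch_z is the distance from the TCP to the grasp point, in mm); z points along the fingers, y is the direction in which the jaws open and shut (so a half turn about z gives the same grasp; the last joint's range is limited). The gripper opens to 92 mm and grips with 3 to 60 N. Pads are 19 mm wide; open, the fingers measure 130 mm over their backs; the gripper's body (75 mm by 190 mm) begins 47 mm behind the grasp point.
Start: joints at [1.048, 0.342, 1.524, -0, 1.275, -0.146], TCP at [193.161, 488.198, 191.541] pointing down, gripper open.
Joint ranges: [-2.53, 2.53], [-0.77, 2.02], [0.04, 2.7], [-1, 4.14], [0.28, 2.66], [-3.11, 3.11]. Speed limits (rad/s): [2.57, 2.57, 3.14, 3.14, 3.14, 3.14].

### API

Orientations are given as [roll, pitch, yaw] about the fixed x, y, z axes, in that order (R = Rz(yaw) Ry(pitch) Rx(roll)).
In Python, from plant import * gives the robot as it stands.
- The arm moves only by the tool step_arm, never from a script. Its argument "moves" is one flat list of numbers, 7 for each row, row after row: the shift along the tool's x, y, z scaled (see below), then the turn, a rotation vector about the tool's x, y, z scaled (see below), then the closure, from -1 (fully open) to 1 (shut). A call has 1 to 8 rows; each row shifts and turns the pose as measured when the row begins, along the tool's axes as they then stand; what a row does not reach is not made up. The controller multiplies each number of a shift by 2 cm and each number of a turn by 4 degrees. A row lasts 1/12 s, in which the tool goes at most 41.7 mm and 7.16 degrees, less where a joint would pass 70% of its speed; a pose out of reach is approached as far as the arm can. A call with a number of a shift or a turn outside -1 to 1 is refused whole. A call with a gripper value outside its range is refused whole. The fingers move at their own pace and stop on an object; the grip force is fixed at half the most. Time passes only in rows, so rows that do not move let the fingers close. It gives the time, the measured TCP pose, the force and the opening at its end, in the units of the state.
- get_obs(): the state, without advancing time (a new reading comes with each control period).
- capture(name): name is "scene" or "top" or "wrist"; returns the picture (480x640x3 uint8, red, green, blue); there is no depth.
- get_calibration(name): a dict with "mtx" (3x3 intrinsics, pixels), "eye" and "orientation" of the camera in the world; the wrist camera has in their place "mount" (4x4, takes a point from camera to tool coordinates, whose origin is the TCP and whose axes are the flange's). Camera axes: x right, y down, z forward; pixel columns grow to the right and rows downward; lengths in mm; the calibration is good to about 2 mm. The wrist camera is an equidistant fisheye: a pixel r from the principal point sees the ray r / f radians off the axis. A picture is of the moment at which its call begins: read the wrist's pose just before it. get_calibration takes no time and is no camera call.
- close_job(): hands the job in, once; it reports no verdict.
The state is a dict: "time": time; "joint_positions": joint angles; "dq": joint speeds; "tau": joint torques, N m; "tool_pos": TCP position; "tcp_rot": TCP orientation; "contact_force": force on the tool from outside, world axes, zero at the start; "moment": the same for the moment, N m; "grip_width": finger opening in mm.
Only numpy, scipy, OpenCV 4.12 (cv2) and the standard library are available. Lean on these libraries where they do the work, as an engineer would, in place of code of your own. Each camera call takes 0.05 s, during which the arm holds its last target.

### The job

Lift the clear dust cover off the tube rack and stand it upright on the desk, clear of the rack. Then take the spring tongs from their rest, close their jaws on the taller of the two capped tubes, lift it out of the rack and finish holding it still in the tongs, upright, with its foot at least 10 cm above the desk. Never touch the tubes with the gripper itself, leave the shorter tube standing in the rack, and do not disturb the bottle, the carton or the tape roll.

Things in the scene. Friction and masses are not known exactly. Their poses are not given: they have to be found in the camera images.
- rack: White plastic tube rack, fixed: block 50 (x) x 120 (y) x 28 (z) mm, origin at the centre of its underside on the desk. Two round holes 20 mm wide and 20 mm deep at y = +35 and -35 mm of its frame; their floor is 8 mm above the desk. It stands on the left or right side of the desk, turned up to 0.35 rad.
- tall_tube: The taller capped sample tube, 20 g: 80 mm long, round body 18 mm across for the lower 62 mm, red cap 20 mm across on the top 18 mm. Origin at the centre of its foot, z along it. It stands in one of the two rack holes (foot 8 mm, top 88 mm above the desk; bare body between 28 and 70 mm above the desk), under the cover at the start.
- short_tube: The shorter capped tube, of the same widths but 48 mm long (top 56 mm above the desk), in the other rack hole. Origin at its foot. It stays there.
- cover: Clear plastic dust cover, loose, 140 g: box without a bottom, 72 (x) x 142 (y) x 105 (z) mm, walls 3 mm, standing on the desk around the rack, turned as the rack (so about 8 mm free all round, and 14 mm above the tall tube). On its top, in the middle, a grey grip bar 45 mm long (x), 14 mm wide (y), 30 mm tall (to 135 mm). Origin at the centre of its lower rim.
- tongs_rest: Dark steel tongs rest, fixed: base plate 150 (x) x 70 (y) x 6 mm, with two cross bars of 10 mm thickness at x = -50 mm (60 mm wide) and x = +62 mm (90 mm wide), their tops 30 mm above the desk. Origin at the centre of its underside. Stands on the other side of the desk from the rack.
- tongs: Spring tongs, 95 g, lying on the rest's bars: two flat arms, opening sideways in the horizontal plane, hinged at the rear. Origin: centre line at the place to squeeze, near the centre of mass, level with the arms' underside (30 mm above the desk); x along the centre line to the jaws, z up. Hinge at x = -80 mm. Arms: strips 4 mm thick, 18 mm tall. Open: 44 mm over the outsides at the origin.
- tongs_jaws (a point): Point midway between the jaws: 95 mm ahead of the tongs' origin and 9 mm above the arms' underside. The jaws are 22 mm long (x = 84 to 106 mm of the tongs) and 24 mm tall; open, their insides are about 57 mm apart.
- tongs_left: The tongs' arm on the +y side with its jaw; origin on its pivot (tongs x = -80, y = +9 mm). Squeezed at the tongs' origin, both arms close alike and the jaws close 2.2 mm per mm of squeeze; at 26 mm over the outsides the arms are parallel, 18 mm apart (the tube's width).
- tongs_right: The tongs' arm on the -y side with its jaw; origin on its pivot (tongs x = -80, y = -9 mm). A spring opens the arms: at the tongs' origin it takes about 4.5 N on each arm to start closing and 6 N when parallel, so a light squeeze, to about 40 mm over the outsides, carries the tongs still open.
- spray_bottle: Bystander: bottle 56 mm wide, 150 mm tall, at the far right of the desk. Origin under its centre.
- carton: Bystander: cardboard box 80 x 130 x 70 mm at the far left. Origin under its centre.
- tape_roll: Bystander: roll of tape lying flat, 90 mm across, 25 mm tall, in the middle of the desk near the robot, 0.38 to 0.41 m ahead of its base. Origin under its centre. The desk 0.70 m straight ahead of the base is free for the cover.

How it is judged:
By the outcome, as a careful person would: the job done as asked, in the order asked, and still so for the second after the job is handed in, while the arm keeps its last pose, push and grip.
It also fails if it takes over 67 s, if anything falls off the work surface, if the arm or the gripper's body presses on something with over 40 N, if the wrist force passes 120 N, or if a joint passes its speed limit or range.

## Working session

There is one attempt and no reset: what is moved stays moved. The work goes in short steps, Python scripts to look and compute and a tool call to move; the robot and the scene stay as the last step left them, time stands still between calls to the robot, and variables do not carry over. Pictures are saved under pics/ and viewed, and the job is handed in when it is done.

Besides the shell and the picture viewer there is one more tool, called after "Call:" in YAML: its name, and indented under it one key for each argument. step_arm: Moves the arm, as the interface text tells. Shifts and turns lie within -1 to 1; 1 stands for 2 cm of shift or 4 degrees of turn. Its arguments: {"type":"object","properties":{"moves":{"type":"array"}},"required":["moves"]}

```bash
ls -la; mkdir -p pics
python3 - <<'E'
from plant import *
import cv2
o=get_obs();print(o)
for n in("scene","top"):
    im=capture(n);cv2.imwrite(f"pics/{n}0.png",cv2.cvtColor(im,cv2.COLOR_RGB2BGR));print(n,get_calibration(n))
print(get_calibration("wrist"))
E
```

```text
total 12
drwxr-xr-x  3 agent agent 4096 Dec  6 23:03 .
drwxr-xr-x 23 root  root  4096 Dec  6 23:02 ..
drwxr-xr-x  2 agent agent 4096 Dec  6 23:03 pics
{'time': 0.0, 'joint_positions': array([ 1.04801659e+00,  3.42730848e-01,  1.52501323e+00, -1.75795997e-05,
        1.27542144e+00, -1.45973985e-01]), 'dq': array([ 2.21730757e-04, -3.44999756e-05, -2.33778504e-04,  6.37811161e-04,
        9.88271449e-05, -1.90510656e-03]), 'tau': array([ 1.11360721e-03, -4.31242275e+01, -2.44226611e+01,  7.17166322e-02,
        5.59272291e-02, -1.44762357e-04]), 'tool_pos': array([192.91061673, 487.76911876, 190.84212427]), 'tcp_rot': array([-3.14003407e+00, -2.12150971e-04,  2.76479187e+00]), 'contact_force': array([ 0.92838439, -0.21592487,  0.54841742]), 'moment': array([ 0.00769152, -0.04446708, -0.02338685]), 'grip_width': 91.63093857427262}
scene {'mtx': array([[436.52592507,   0.        , 324.63546019],
       [  0.        , 436.52592507, 246.18913563],
       [  0.        ,   0.        ,   1.        ]]), 'eye': array([ 1.13818587e+03, -7.97741283e-01,  6.31473195e+02]), 'orientation': array([-2.37083644,  0.00833081,  1.56181535])}
top {'mtx': array([[616.02823241,   0.        , 301.28465266],
       [  0.        , 616.02823241, 240.24347132],
       [  0.        ,   0.        ,   1.        ]]), 'eye': array([ 318.29080012,  -13.53785536, 1376.88885793]), 'orientation': array([-2.95425198,  0.01382324, -1.59971842])}
{'mtx': array([[371.64829954,   0.        , 316.72056657],
       [  0.        , 371.64829954, 235.65105389],
       [  0.        ,   0.        ,   1.        ]]), 'mount': array([[ 9.59500161e-04, -9.62676253e-01, -2.70653860e-01,
         7.40799583e+01],
       [ 9.99999539e-01,  9.11772133e-04,  3.02077119e-04,
        -1.44954215e-01],
       [-4.40278224e-05, -2.70654025e-01,  9.62676684e-01,
        -1.92778931e+02],
       [ 0.00000000e+00,  0.00000000e+00,  0.00000000e+00,
         1.00000000e+00]])}
```

View pics/scene0.png

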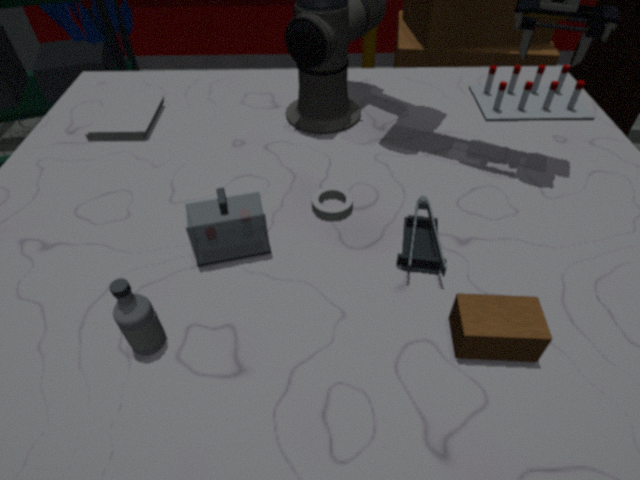

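View pics/top0.png

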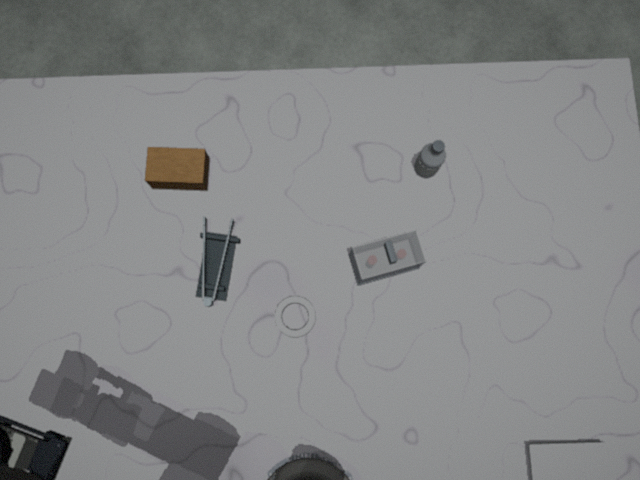

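The scene view shows the covered rack at (230,228), the tongs at (422,240), tape at (332,204), carton at (500,327) and bottle at (138,320). In the top view the rack is at (386,258) and the tongs at (217,260). I'll enlarge both.

```bash
cat > h.py <<'E'
import numpy as np, cv2
from scipy.spatial.transform import Rotation as Ro
from plant import *
def rot(r): return Ro.from_euler('xyz',r).as_matrix()
def ray(name,u,v,o=None):
    c=get_calibration(name);K=c['mtx']
    x=(u-K[0,2])/K[0,0];y=(v-K[1,2])/K[1,1]
    if name=='wrist':
        r=np.hypot(x,y);d=np.array([x/r*np.sin(r),y/r*np.sin(r),np.cos(r)]) if r>0 else np.array([0,0,1.])
        M=c['mount'];R=rot(o['tcp_rot']);return o['tool_pos']+R@M[:3,3],R@M[:3,:3]@d
    R=rot(c['orientation']);return np.array(c['eye']),R@np.array([x,y,1])
def atz(name,u,v,z,o=None):
    e,d=ray(name,u,v,o);return e+d*(z-e[2])/d[2]
def proj(name,P,o=None):
    c=get_calibration(name);K=c['mtx'];P=np.asarray(P,float)
    if name=='wrist':
        M=c['mount'];R=rot(o['tcp_rot']);p=M[:3,:3].T@(R.T@(P-o['tool_pos'])-M[:3,3])
        th=np.arctan2(np.hypot(p[0],p[1]),p[2]);f=np.hypot(p[0],p[1])
        return np.array([K[0,2]+K[0,0]*th*p[0]/f,K[1,2]+K[1,1]*th*p[1]/f])
    p=rot(c['orientation']).T@(P-c['eye']);q=K@p;return q[:2]/q[2]
def crop(im,x0,y0,x1,y1,k,fn):
    cv2.imwrite(fn,cv2.cvtColor(cv2.resize(im[y0:y1,x0:x1],None,fx=k,fy=k,interpolation=cv2.INTER_CUBIC),cv2.COLOR_RGB2BGR))
def show(name,tag):
    o=get_obs();im=capture(name);cv2.imwrite(f"pics/{tag}.png",im[:,:,::-1]);return o,im
def delta(o,pos,rpy=None):
    "rows needed: shift in 2cm units along tool axes, turn in 4deg units (rotvec)"
    R=rot(o['tcp_rot']);d=R.T@(np.array(pos)-o['tool_pos'])/20
    t=np.zeros(3)
    if rpy is not None: t=np.rad2deg(Ro.from_matrix(R.T@rot(rpy)).as_rotvec())/4
    print('pos',o['tool_pos'].round(1),'rot',np.array(o['tcp_rot']).round(3),'t',round(o['time'],2),'grip',round(o['grip_width'],1),'F',np.array(o['contact_force']).round(1));print('shift units',d.round(2),'turn units',t.round(2))
E
python3 - <<'E'
import cv2
t=cv2.imread('pics/top0.png');s=cv2.imread('pics/scene0.png')
def c(im,x0,y0,x1,y1,k,fn): cv2.imwrite(fn,cv2.resize(im[y0:y1,x0:x1],None,fx=k,fy=k,interpolation=cv2.INTER_CUBIC))
c(t,340,220,440,295,8,'pics/c_rack.png');c(t,170,205,270,315,5,'pics/c_tongs.png')
c(s,170,175,290,275,6,'pics/c_srack.png');c(s,380,190,460,290,6,'pics/c_stongs.png')
E
```

```text
(no output)
```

View pics/c_rack.png

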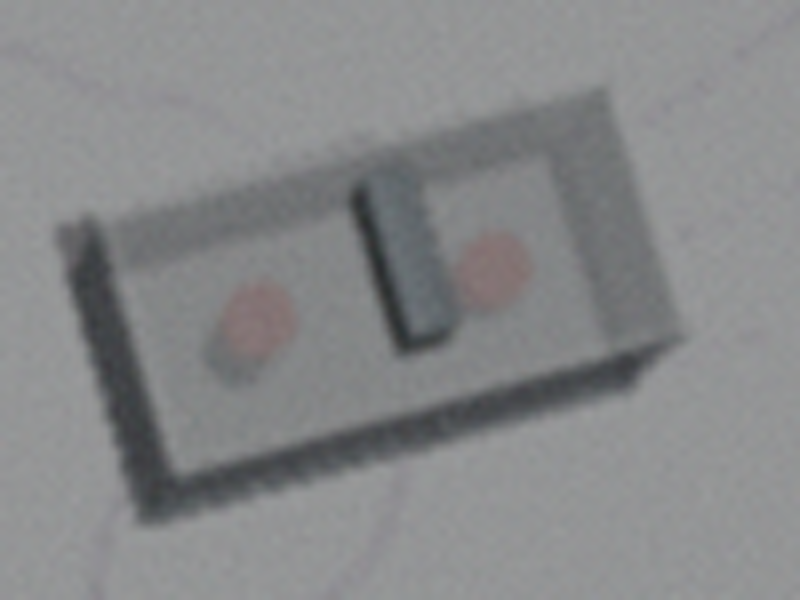

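View pics/c_tongs.png

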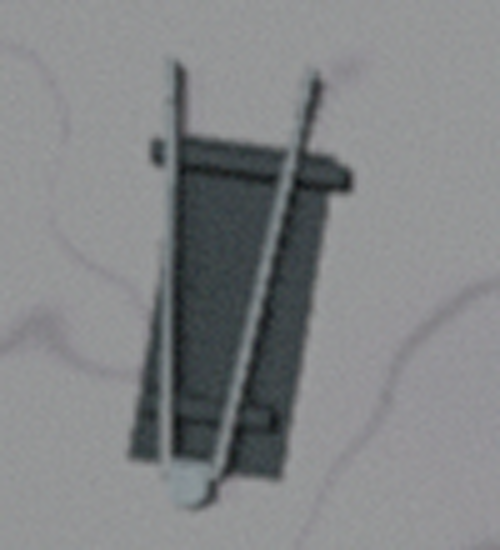

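View pics/c_srack.png

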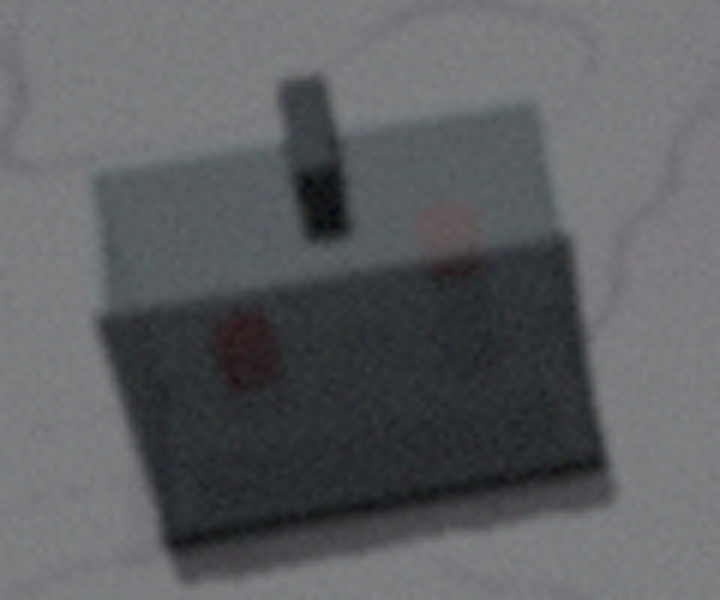

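View pics/c_stongs.png

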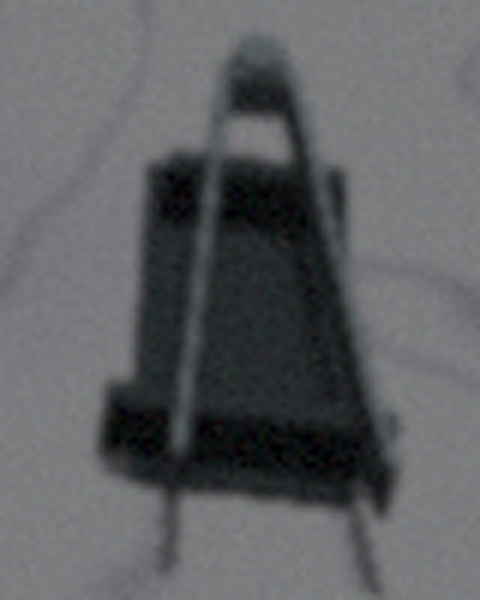

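```bash
cat > fit.py <<'E'
from h import *
from scipy.optimize import least_squares
def T(p,P):
    c,s=np.cos(p[2]),np.sin(p[2]);return np.array([p[0]+c*P[0]-s*P[1],p[1]+s*P[0]+c*P[1],P[2]])
def fit(obs,p0):
    f=lambda p:np.concatenate([proj(n,T(p,P))-np.array(uv) for n,uv,P in obs])
    r=least_squares(f,p0,loss='soft_l1',f_scale=1.);print(r.x.round(3),'res',f(r.x).round(1).tolist());return r.x
S=lambda x,y:(170+x/6,175+y/6)
t=lambda x,y:(340+x/8,220+y/8)
cov=[('scene',S(95,172),(-36,-71,105)),('scene',S(538,103),(-36,71,105)),('scene',S(570,237),(36,71,105)),('scene',S(102,315),(36,-71,105)),
('scene',S(170,545),(36,-71,0)),('scene',S(605,467),(36,71,0)),
('top',t(90,220),(36,71,105)),('top',t(605,92),(36,-71,105)),('top',t(680,335),(-36,-71,105)),('top',t(145,517),(-36,71,105)),
('top',t(372,180),(22.5,7,135)),('top',t(415,168),(22.5,-7,135)),('top',t(454,332),(-22.5,-7,135)),('top',t(408,347),(-22.5,7,135))]
for sub in (cov,[c for c in cov if c[0]=='top'],[c for c in cov if c[0]=='scene']): fit(sub,[500,-150,.2])
t2=lambda x,y:(170+x/5,205+y/5)
print('tongs')
for n,a in (('Ltip',(175,62)),('Rtip',(314,72)),('Lrear',(168,465)),('Rrear',(220,475)),('hinge',(190,485))): print(n,atz('top',*t2(*a),49).round(1))
S2=lambda x,y:(380+x/6,190+y/6)
for n,a in (('Rmid',(180,445)),('Lmid',(380,460)),('hinge',(258,75)),): print('scene',n,atz('scene',*S2(*a),48).round(1))
for n,a in (('Rtip bottom',(163,572)),('Ltip bottom',(377,592)),): print('scene',n,atz('scene',*S2(*a),27).round(1))
E
python3 fit.py
```

```text
[ 5.23639e+02 -1.84351e+02  2.33000e-01] res [-1.0, -2.4, 0.5, -2.7, 0.7, -1.0, -1.3, -0.7, 0.2, 0.5, 0.4, 0.3, -0.1, -0.6, 0.6, -1.9, 1.3, 0.4, 2.5, -4.7, -2.5, 0.1, -1.3, -0.2, 0.2, 0.3, -0.7, 0.2]
[ 5.23010e+02 -1.84342e+02  2.35000e-01] res [-0.1, -0.2, 0.5, -1.7, 1.3, 0.6, 2.6, -4.3, -2.5, 0.4, -1.3, 0.1, 0.2, 0.6, -0.7, 0.5]
[ 5.2560e+02 -1.8407e+02  2.3100e-01] res [-1.1, -1.7, 0.5, -2.1, 0.7, -0.2, -1.4, 0.0, 0.2, 1.2, 0.4, 1.0]
tongs
Ltip [628.7 209.2  49. ]
Rtip [622.1 147.6  49. ]
Lrear [450.2 212.2  49. ]
Rrear [445.2 189.7  49. ]
hinge [441.2 202.7  49. ]
scene Rmid [618.9 151.6  48. ]
scene Lmid [625.8 209.9  48. ]
scene hinge [449.6 203.   48. ]
scene Rtip bottom [650.3 144.8  27. ]
scene Ltip bottom [658.8 206.4  27. ]
```

Run:
```python
from h import *
print('bottle base',atz('scene',150,350,0),'carton top',[atz('scene',*p,70).round(0).tolist() for p in ((458,296),(540,298),(549,340),(455,337))],'tape',atz('top',295,317,25))
print('bottle cap top',atz('top',437,147,150))
delta(get_obs(),[523.5,-184.3,190],[np.pi,0,.234])
```

```text
bottle base [ 7.57942236e+02 -2.89838119e+02 -1.13686838e-13] carton top [[708.0, 213.0, 70.0], [714.0, 343.0, 70.0], [792.0, 329.0, 70.0], [784.0, 192.0, 70.0]] tape [405.01057308  16.37363053  25.        ]
bottle cap top [ 739.74103727 -291.2662986   150.        ]
pos [193.  487.8 190.9] rot [-3.14  -0.     2.765] t 0.1 grip 92.1 F [ 0.4 -0.3 -0.4]
shift units [-27.73 -25.17   0.07] turn units [-1.000e-02  2.000e-02  3.625e+01]
```

Call:
step_arm:
  moves: [-1, -0.9, 0, 0, 0, 0, -1, -1, -0.9, 0, 0, 0, 0, -1, -1, -0.9, 0, 0, 0, 0, -1, -1, -0.9, 0, 0, 0, 0, -1, -1, -0.9, 0, 0, 0, 0, -1, -1, -0.9, 0, 0, 0, 0, -1, -1, -0.9, 0, 0, 0, 0, -1, -1, -0.9, 0, 0, 0, 0, -1]

```text
time: 0.77
tool_pos: [288.5, 289.9, 187.5]
tcp_rot: [-3.136, -0.003, 2.773]
contact_force: [0.8, 0.5, -0.4]
grip_width: 92.0
```

Call:
step_arm:
  moves: [-1, -0.9, 0, 0, 0, 0, -1, -1, -0.9, 0, 0, 0, 0, -1, -1, -0.9, 0, 0, 0, 0, -1, -1, -0.9, 0, 0, 0, 0, -1, -1, -0.9, 0, 0, 0, 0, -1, -1, -0.9, 0, 0, 0, 0, -1, -1, -0.9, 0, 0, 0, 0, -1, -1, -0.9, 0, 0, 0, 0, -1]

```text
time: 1.43
tool_pos: [387.1, 87.2, 186.5]
tcp_rot: [-3.134, -0.006, 2.774]
contact_force: [0.2, 0.3, -0.3]
grip_width: 91.8
```

Call:
step_arm:
  moves: [-1, -0.9, 0, 0, 0, 0, -1, -1, -0.9, 0, 0, 0, 0, -1, -1, -0.9, 0, 0, 0, 0, -1, -1, -0.9, 0, 0, 0, 0, -1, -1, -0.9, 0, 0, 0, 0, -1, -1, -0.9, 0, 0, 0, 0, -1, -1, -0.9, 0, 0, 0, 0, -1, -1, -0.9, 0, 0, 0, 0, -1]

```text
time: 2.1
tool_pos: [485.8, -115.6, 184.4]
tcp_rot: [-3.134, -0.011, 2.772]
contact_force: [0.0, -1.2, -0.1]
grip_width: 91.6
```

Call:
step_arm:
  moves: [0, 0, 0, 0, 0, 1, -1, 0, 0, 0, 0, 0, 1, -1, 0, 0, 0, 0, 0, 1, -1, 0, 0, 0, 0, 0, 1, -1, 0, 0, 0, 0, 0, 1, -1, 0, 0, 0, 0, 0, 1, -1, 0, 0, 0, 0, 0, 1, -1, 0, 0, 0, 0, 0, 1, -1]

```text
time: 2.77
tool_pos: [485.9, -122.0, 179.8]
tcp_rot: [-3.124, -0.01, 2.182]
contact_force: [-0.6, 0.1, 0.4]
grip_width: 91.6
```

Call:
step_arm:
  moves: [0, 0, 0, 0, 0, 1, -1, 0, 0, 0, 0, 0, 1, -1, 0, 0, 0, 0, 0, 1, -1, 0, 0, 0, 0, 0, 1, -1, 0, 0, 0, 0, 0, 1, -1, 0, 0, 0, 0, 0, 1, -1, 0, 0, 0, 0, 0, 1, -1, 0, 0, 0, 0, 0, 1, -1]

```text
time: 3.43
tool_pos: [483.6, -121.1, 176.6]
tcp_rot: [-3.114, -0.002, 1.594]
contact_force: [-0.5, -0.6, -0.6]
grip_width: 91.8
```

Call:
step_arm:
  moves: [0, 0, 0, 0, 0, 1, -1, 0, 0, 0, 0, 0, 1, -1, 0, 0, 0, 0, 0, 1, -1, 0, 0, 0, 0, 0, 1, -1, 0, 0, 0, 0, 0, 1, -1, 0, 0, 0, 0, 0, 1, -1, 0, 0, 0, 0, 0, 1, -1, 0, 0, 0, 0, 0, 1, -1]

```text
time: 4.1
tool_pos: [481.3, -120.1, 173.4]
tcp_rot: [-3.11, 0.015, 1.007]
contact_force: [-0.2, -1.0, -0.0]
grip_width: 91.7
```

Call:
step_arm:
  moves: [0, 0, 0, 0, 0, 1, -1, 0, 0, 0, 0, 0, 1, -1, 0, 0, 0, 0, 0, 1, -1, 0, 0, 0, 0, 0, 1, -1, 0, 0, 0, 0, 0, 1, -1, 0, 0, 0, 0, 0, 1, -1, 0, 0, 0, 0, 0, 1, -1, 0, 0, 0, 0, 0, 1, -1]

```text
time: 4.77
tool_pos: [479.0, -119.2, 170.2]
tcp_rot: [-3.118, 0.036, 0.419]
contact_force: [-0.8, -0.1, -0.8]
grip_width: 91.8
```

Run:
```python
from h import *
o,im=show('wrist','w1')
delta(o,[523.5,-184.3,170],[np.pi,0,.234])
np.save('im.npy',im)
```

```text
pos [ 479.  -119.2  170.2] rot [-3.118  0.036  0.419] t 4.77 grip 91.8 F [-0.8 -0.1 -0.8]
shift units [ 0.71  3.88 -0.11] turn units [-0.29  0.54  2.65]
```

View pics/w1.png

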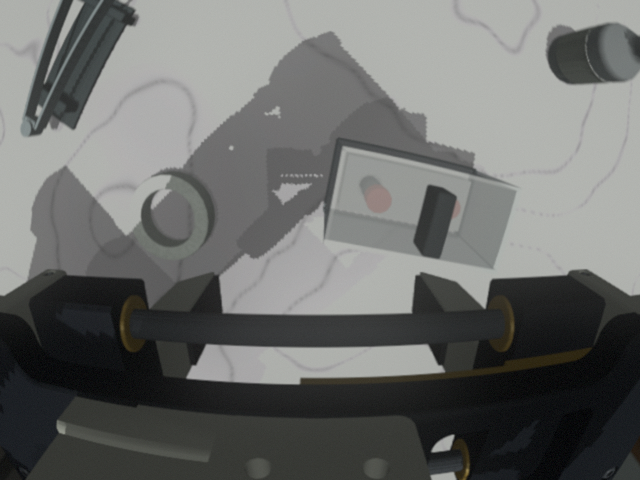

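The wrist view shows the cover ahead-right with its grip bar at about (436,220), the tall tube's cap left of it at (377,198), and the tape and tongs on the left.

Call:
step_arm:
  moves: [0, 1, -0.03, -0.1, 0.18, 0.9, -1, 0, 1, -0.03, -0.1, 0.18, 0.9, -1, 0, 1, -0.03, -0.1, 0.18, 0.85, -1, 0.7, 0.5, -0.03, 0, 0, 0, -1]

```text
time: 5.15
tool_pos: [514.0, -181.6, 170.6]
tcp_rot: [-3.14, 0.002, 0.23]
contact_force: [0.5, 0.4, 0.0]
grip_width: 91.8
```

Run:
```python
from h import *
o,im=show('wrist','w2')
delta(o,[523.5,-184.3,170],[np.pi,0,.234])
crop(im,250,150,450,300,4,'pics/w2c.png')
```

```text
pos [ 514.  -181.6  170.6] rot [-3.14e+00  2.00e-03  2.30e-01] t 5.15 grip 91.8 F [0.5 0.4 0. ]
shift units [0.43 0.24 0.03] turn units [-0.02  0.03 -0.06]
```

View pics/w2.png

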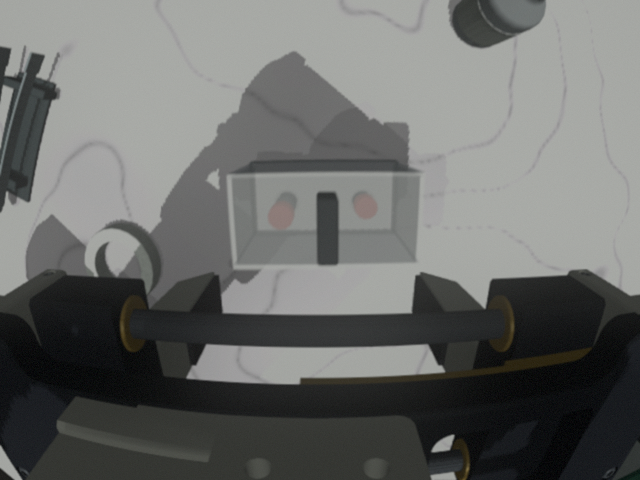

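Run:
```python
from h import *
o=get_obs()
for p in((317,193),(338,193),(317,265),(339,265)): print(atz('wrist',*p,135,o).round(1))
for p in((228,174),(423,171),(419,264),(233,270)): print('c',atz('wrist',*p,105,o).round(1))
```

```text
[ 551.6 -173.9  135. ]
[ 554.6 -186.6  135. ]
[ 505.4 -184.8  135. ]
[ 508.7 -198.9  135. ]
c [ 546.2 -110.2  105. ]
c [ 580.7 -244.8  105. ]
c [ 512.7 -262.7  105. ]
c [ 475.6 -126.5  105. ]
```

Call:
step_arm:
  moves: [0.6, 0.33, 0, 0, 0, 0, -1, 0, 0, 1, 0, 0, 0, -1, 0, 0, 1, 0, 0, 0, -1, 0, 0, 0.7, 0, 0, 0, -1, 0, 0, 0, 0, 0, 0, -1]

```text
time: 5.62
tool_pos: [531.7, -186.5, 114.0]
tcp_rot: [-3.141, -0.001, 0.24]
contact_force: [-0.8, 0.5, -0.5]
grip_width: 91.4
```

Run:
```python
from h import *
o,im=show('wrist','w3')
delta(o,[527,-185.3,110],[np.pi,0,.234])
```

```text
pos [ 531.7 -186.5  114. ] rot [-3.141e+00 -1.000e-03  2.400e-01] t 5.62 grip 91.4 F [-0.8  0.5 -0.5]
shift units [-0.22 -0.11  0.2 ] turn units [-0.01 -0.01  0.08]
```

View pics/w3.png

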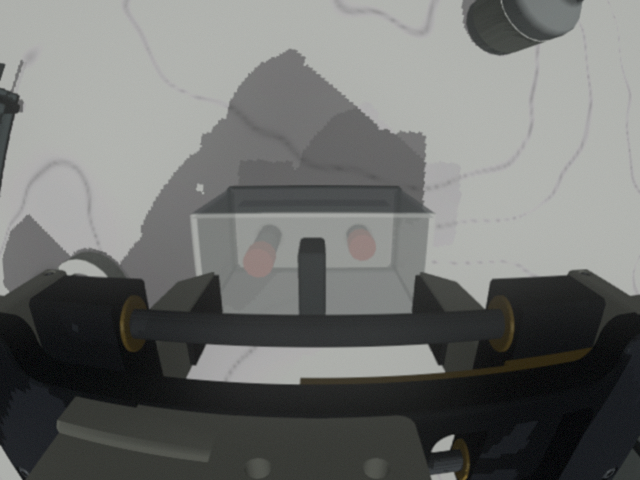

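Call:
step_arm:
  moves: [-0.2, -0.14, 0.15, 0, 0, 0, -1, 0, 0, -0.02, 0, 0, 0, 0.3, 0, 0, -0.02, 0, 0, 0, 1, 0, 0, -0.02, 0, 0, 0, 1, 0, 0, -0.02, 0, 0, 0, 1, 0, 0, -0.02, 0, 0, 0, 1, 0, 0, -0.02, 0, 0, 0, 1, 0, 0, -0.02, 0, 0, 0, 1]

```text
time: 6.33
tool_pos: [529.1, -185.2, 120.1]
tcp_rot: [3.137, -0.007, 0.243]
contact_force: [0.3, 0.7, 0.3]
grip_width: 49.6
```

Run:
```python
from h import *
delta(get_obs(),[523,-185,230],[np.pi,0,.234])
```

```text
pos [ 529.1 -185.2  120.1] rot [ 3.137 -0.007  0.243] t 6.33 grip 49.6 F [0.3 0.7 0.3]
shift units [-0.25 -0.05 -5.5 ] turn units [ 0.07 -0.11  0.12]
```

Call:
step_arm:
  moves: [0, 0, 0.45, 0, 0, 0, 1, 0, 0, 0, 0, 0, 0, 1, 0, 0, 0, 0, 0, 0, 1, 0, 0, 0, 0, 0, 0, 1, 0, 0, 0, 0, 0, 0, 1, 0, 0, 0, 0, 0, 0, 1, 0, 0, 0, 0, 0, 0, 1, 0, 0, 0, 0, 0, 0, 1]

```text
time: 7.0
tool_pos: [529.1, -185.2, 109.8]
tcp_rot: [3.137, -0.007, 0.243]
contact_force: [0.2, -0.2, -0.1]
grip_width: 1.3
```

Run:
```python
from h import *
o,im=show('wrist','w4');o,im2=show('scene','s4');crop(im2,150,100,310,280,3,'pics/s4c.png')
print(o['grip_width'],o['contact_force'])
```

```text
0.4264260028527049 [ 0.35409692 -0.17885945  0.26243078]
```

View pics/w4.png

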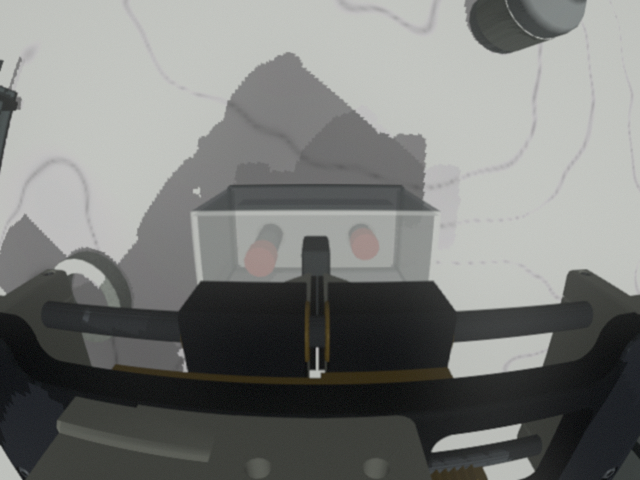

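View pics/s4c.png

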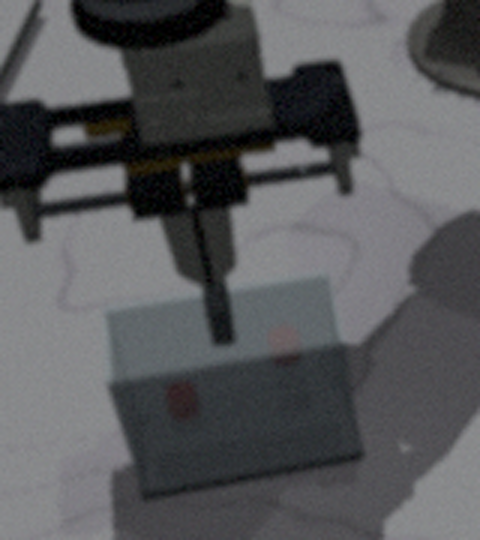

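Run:
```python
import cv2
for a,b,(x0,y0,x1,y1),k in(('w4','w4c',(260,220,380,390),4),('s4','s4d',(180,160,270,225),8)):
    im=cv2.imread(f'pics/{a}.png')[y0:y1,x0:x1];im=cv2.convertScaleAbs(im,alpha=2);cv2.imwrite(f'pics/{b}.png',cv2.resize(im,None,fx=k,fy=k,interpolation=cv2.INTER_CUBIC))
```

```text
(no output)
```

View pics/w4c.png

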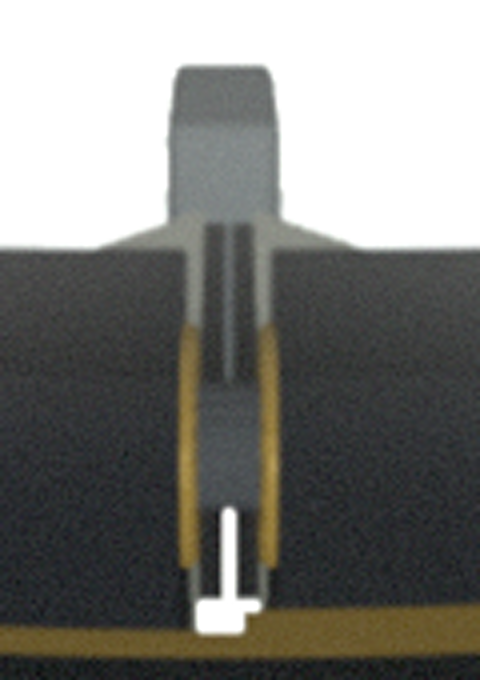

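View pics/s4d.png

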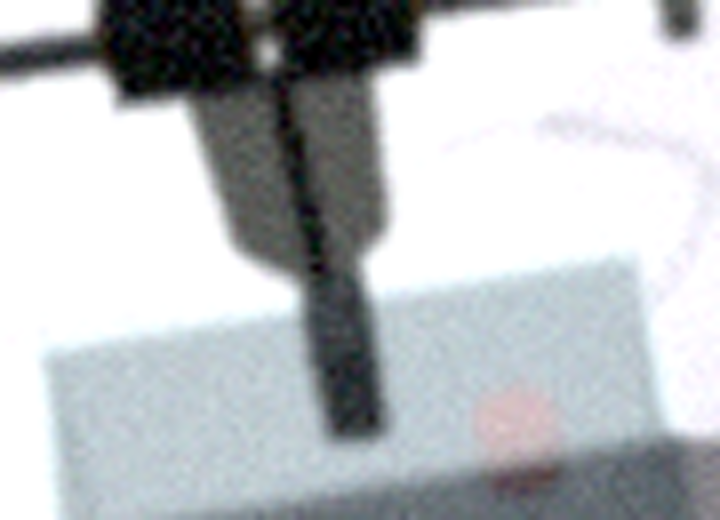

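Call:
step_arm:
  moves: [0, 0, -0.5, 0, 0, 0, 1, 0, 0, -0.5, 0, 0, 0, 1, 0, 0, 0, 0, 0, 0, 1]

```text
time: 7.35
tool_pos: [528.8, -185.1, 131.6]
tcp_rot: [3.137, -0.006, 0.243]
contact_force: [0.8, -0.5, -0.4]
grip_width: 0.4
```

Run:
```python
from h import *
o,im=show('wrist','w5');o,im2=show('scene','s5');crop(im2,150,100,310,280,3,'pics/s5c.png');
im2=cv2.convertScaleAbs(im2,alpha=2);crop(im2,180,150,270,225,8,'pics/s5d.png')
print(o['grip_width'],o['contact_force'],o['tool_pos'])
```

```text
0.41350250117969306 [-0.2061164   0.18395221  1.00917443] [ 528.6478654  -185.00547743  130.91892604]
```

View pics/s5c.png

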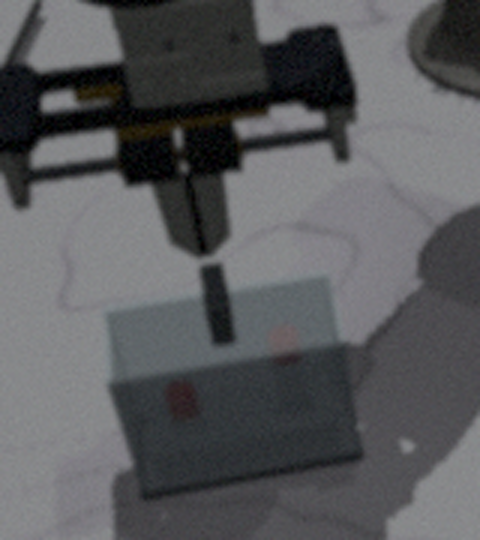

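View pics/s5d.png

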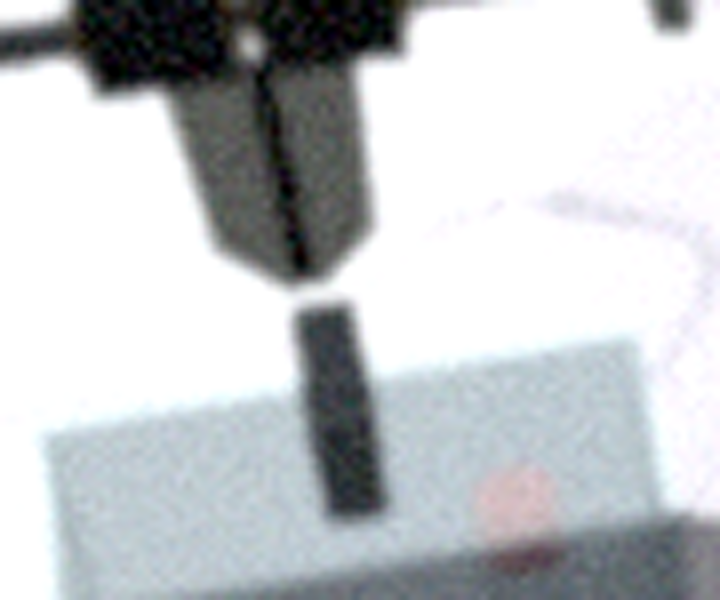

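View pics/w5.png

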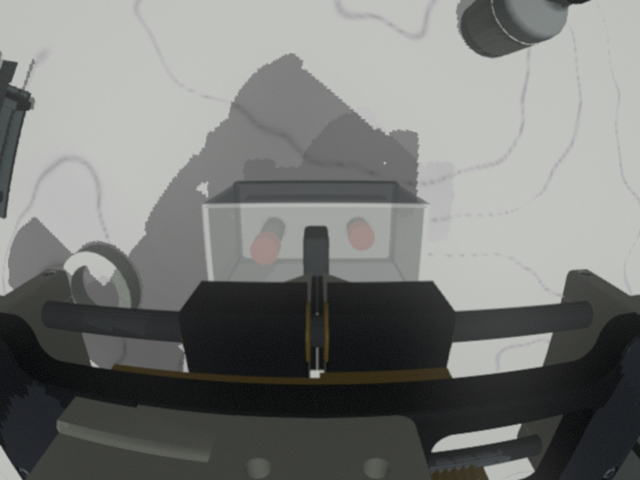

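Run:
```python
from h import *
o=get_obs();print('TCP proj scene',proj('scene',o['tool_pos']),'seen 217.5,185.5')
P0=o['tool_pos']
from fit import T
for z in (135,):
  for q in((22.5,7),(22.5,-7),(-22.5,7),(-22.5,-7)): print(q,proj('scene',T((523.5,-184.3,.234),(*q,z))).round(1), proj('top',T((523.5,-184.3,.234),(*q,z))).round(1))
o,im=show('top','t5');crop(cv2.convertScaleAbs(im,alpha=1.5),330,200,450,310,6,'pics/t5c.png')
```

```text
TCP proj scene [221.53596189 198.34081594] seen 217.5,185.5
[ 5.23639e+02 -1.84351e+02  2.33000e-01] res [-1.0, -2.4, 0.5, -2.7, 0.7, -1.0, -1.3, -0.7, 0.2, 0.5, 0.4, 0.3, -0.1, -0.6, 0.6, -1.9, 1.3, 0.4, 2.5, -4.7, -2.5, 0.1, -1.3, -0.2, 0.2, 0.3, -0.7, 0.2]
[ 5.23010e+02 -1.84342e+02  2.35000e-01] res [-0.1, -0.2, 0.5, -1.7, 1.3, 0.6, 2.6, -4.3, -2.5, 0.4, -1.3, 0.1, 0.2, 0.6, -0.7, 0.5]
[ 5.2560e+02 -1.8407e+02  2.3100e-01] res [-1.1, -1.7, 0.5, -2.1, 0.7, -0.2, -1.4, 0.0, 0.2, 1.2, 0.4, 1.0]
tongs
Ltip [628.7 209.2  49. ]
Rtip [622.1 147.6  49. ]
Lrear [450.2 212.2  49. ]
Rrear [445.2 189.7  49. ]
hinge [441.2 202.7  49. ]
scene Rmid [618.9 151.6  48. ]
scene Lmid [625.8 209.9  48. ]
scene hinge [449.6 203.   48. ]
scene Rtip bottom [650.3 144.8  27. ]
scene Ltip bottom [658.8 206.4  27. ]
(22.5, 7) [226.8 201.8] [384.  242.7]
(22.5, -7) [218.8 203. ] [390.6 240.9]
(-22.5, 7) [224.6 186.4] [390.3 263.7]
(-22.5, -7) [216.9 187.6] [396.9 261.9]
```

View pics/t5c.png

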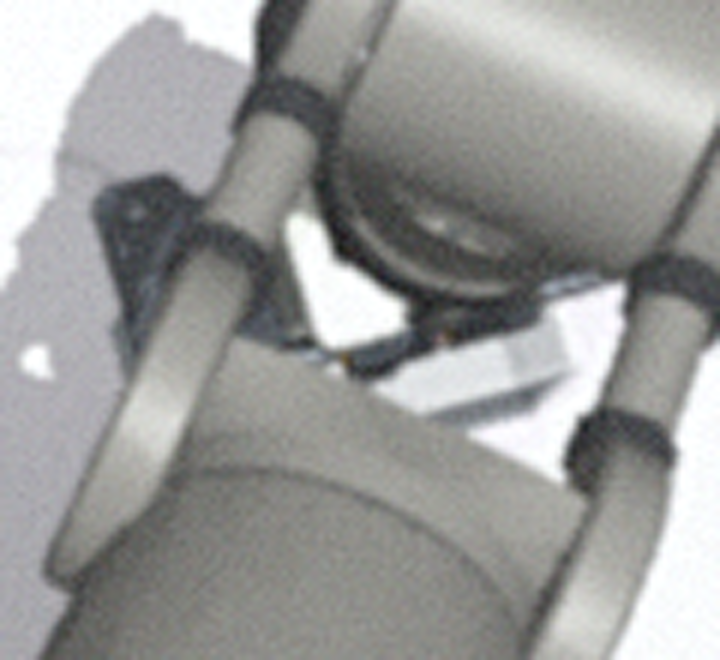

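```bash
sed -i '/^S=lambda/,$d' fit.py
python3 - <<'E'
from h import *
o=get_obs()
e1,d1=ray('wrist',317,276,o);e2,d2=ray('scene',217.5,185.5)
d1/=np.linalg.norm(d1);d2/=np.linalg.norm(d2)
A=np.c_[d1,-d2];s=np.linalg.lstsq(A,e2-e1,rcond=None)[0]
print(e1+s[0]*d1,e2+s[1]*d2,o['tool_pos'])
R=rot(o['tcp_rot']);print('tool coords',R.T@(e1+s[0]*d1-o['tool_pos']))
print(proj('wrist',o['tool_pos'],o))
im=cv2.imread('pics/w5.png')[250:400,270:370];cv2.imwrite('pics/w5c.png',cv2.resize(cv2.convertScaleAbs(im,alpha=3),None,fx=5,fy=5))
E
```

```text
[ 536.33718993 -182.10955541  165.94363759] [ 536.96924834 -184.05055158  165.89142115] [ 527.91072038 -184.65411241  129.56851248]
tool coords [  8.95234797  -0.357395   -36.3367255 ]
[317.6082072  266.41902247]
```

View pics/w5c.png

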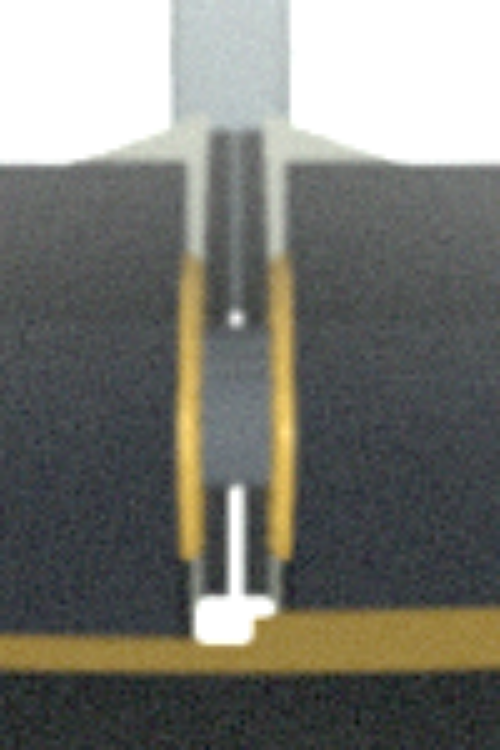

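Triangulated from both cameras, the real fingertips sit about 30–36 mm behind the reported TCP. The fingers closed above the bar and touched nothing. I'll reopen and go lower, using this offset.

Call:
step_arm:
  moves: [0, 0, 0, 0, 0, 0, -0.4, 0, 0, 0, 0, 0, 0, -0.4, 0, 0, 0, 0, 0, 0, -0.4, 0, 0, 0, 0, 0, 0, -0.4, 0, 0, 0, 0, 0, 0, -0.4, 0, 0, 0, 0, 0, 0, -0.4, 0, 0, 0, 0, 0, 0, -0.4, 0, 0, 0, 0, 0, 0, -0.4]

```text
time: 8.17
tool_pos: [527.0, -184.2, 128.2]
tcp_rot: [3.141, -0.002, 0.243]
contact_force: [-0.2, -0.2, 0.1]
grip_width: 49.2
```

Call:
step_arm:
  moves: [-0.15, 0, 0, 0, 0, 0, -0.4, 0, 0, 0, 0, 0, 0, -0.4, 0, 0, 0.5, 0, 0, 0, -0.4, 0, 0, 0.5, 0, 0, 0, -0.4, 0, 0, 0, 0, 0, 0, -0.4]

```text
time: 8.58
tool_pos: [523.9, -185.1, 106.6]
tcp_rot: [3.14, -0.003, 0.243]
contact_force: [0.1, 0.0, 0.2]
grip_width: 64.5
```

Run:
```python
from h import *
o,im=show('wrist','w6');o,im2=show('scene','s6');crop(cv2.convertScaleAbs(im2,alpha=2),170,130,290,225,6,'pics/s6d.png')
delta(o,[527,-185.3,80],[np.pi,0,.234])
```

```text
pos [ 524.1 -185.2  107.2] rot [ 3.14e+00 -3.00e-03  2.42e-01] t 8.63 grip 64.0 F [ 0.2  0.5 -0.3]
shift units [0.13 0.03 1.36] turn units [ 0.02 -0.05  0.12]
```

View pics/s6d.png

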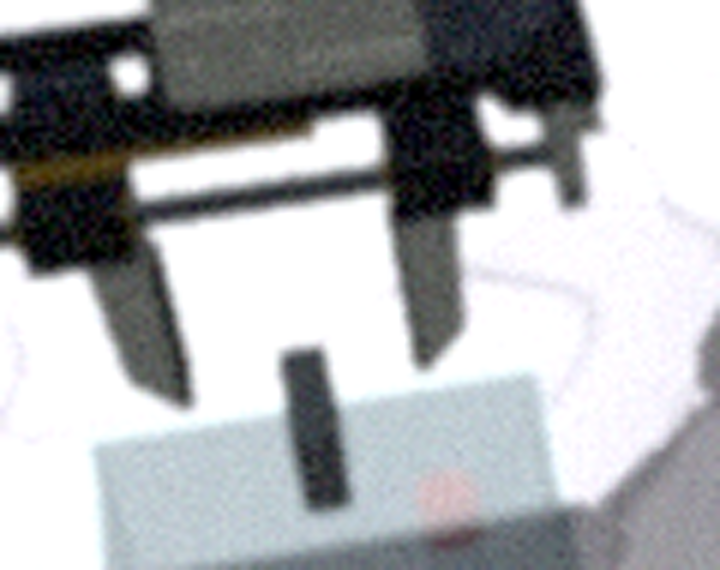

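View pics/w6.png

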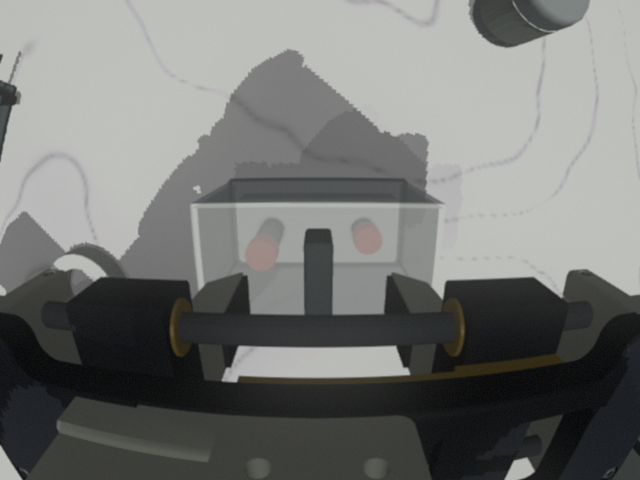

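Run:
```python
from h import *
o=get_obs();R=rot(o['tcp_rot'])
for zt in(-20,-25,-30,-35,-40): print(zt,[proj('scene',o['tool_pos']+R@np.array([9.5,y,zt])).round(1).tolist() for y in(32,-32)],[proj('wrist',o['tool_pos']+R@np.array([9.5,y,zt]),o).round(1).tolist() for y in(32,-32)])
```

```text
-20 [[204.1, 204.2], [240.1, 198.3]] [[381.8, 262.4], [253.6, 262.3]]
-25 [[203.5, 202.0], [239.7, 196.1]] [[383.5, 265.9], [251.9, 265.8]]
-30 [[202.9, 199.8], [239.3, 193.9]] [[385.3, 269.5], [250.2, 269.4]]
-35 [[202.3, 197.6], [238.9, 191.7]] [[387.1, 273.4], [248.4, 273.3]]
-40 [[201.8, 195.4], [238.5, 189.5]] [[389.1, 277.5], [246.5, 277.4]]
```

Both views agree: the real tips are about 35 mm behind the reported TCP. To put the tips at 110 mm, the reported z must be 75.

Call:
step_arm:
  moves: [0.1, 0, 0.5, 0, 0, 0.1, -0.4, 0, 0, 0.5, 0, 0, 0, -0.4, 0, 0, 0.3, 0, 0, 0, -0.4, 0, 0, 0.1, 0, 0, 0, -0.4, 0, 0, 0.1, 0, 0, 0, -0.4, 0, 0, 0, 0, 0, 0, -0.4]

```text
time: 9.18
tool_pos: [527.0, -184.8, 74.3]
tcp_rot: [3.14, -0.004, 0.235]
contact_force: [-0.5, -0.3, -0.3]
grip_width: 64.4
```

Call:
step_arm:
  moves: [0, 0, 0, 0, 0, 0, 1, 0, 0, 0, 0, 0, 0, 1, 0, 0, 0, 0, 0, 0, 1, 0, 0, 0, 0, 0, 0, 1, 0, 0, 0, 0, 0, 0, 1, 0, 0, 0, 0, 0, 0, 1, 0, 0, 0, 0, 0, 0, 1, 0, 0, 0, 0, 0, 0, 1]

```text
time: 9.85
tool_pos: [527.8, -185.3, 75.7]
tcp_rot: [3.138, -0.006, 0.235]
contact_force: [0.4, -0.1, 0.0]
grip_width: 15.5
```

Call:
step_arm:
  moves: [0, 0, 0, 0, 0, 0, 1, 0, 0, 0, 0, 0, 0, 1, 0, 0, 0, 0, 0, 0, 1, 0, 0, 0, 0, 0, 0, 1]

```text
time: 10.18
tool_pos: [527.7, -185.3, 75.6]
tcp_rot: [3.138, -0.006, 0.235]
contact_force: [-0.0, -0.1, -0.4]
grip_width: 13.8
```

Call:
step_arm:
  moves: [0, 0, -0.3, 0, 0, 0, 1, 0, 0, -0.7, 0, 0, 0, 1, 0, 0, -1, 0, 0, 0, 1, 0, 0, -1, 0, 0, 0, 1, 0, 0, -1, 0, 0, 0, 1, 0, 0, -1, 0, 0, 0, 1, 0, 0, -0.8, 0, 0, 0, 1, 0, 0, 0, 0, 0, 0, 1]

```text
time: 10.85
tool_pos: [525.1, -184.0, 196.7]
tcp_rot: [-3.141, -0.001, 0.235]
contact_force: [0.5, -0.7, -1.2]
grip_width: 13.8
```

Run:
```python
from h import *
o,im=show('scene','s7')
delta(o,[690,0,200],[np.pi,0,.234])
```

```text
pos [ 525.1 -184.   196.7] rot [-3.141e+00 -1.000e-03  2.350e-01] t 10.85 grip 13.8 F [ 0.5 -0.7 -1.2]
shift units [10.16 -7.03 -0.15] turn units [-0.01 -0.01  0.01]
```

View pics/s7.png

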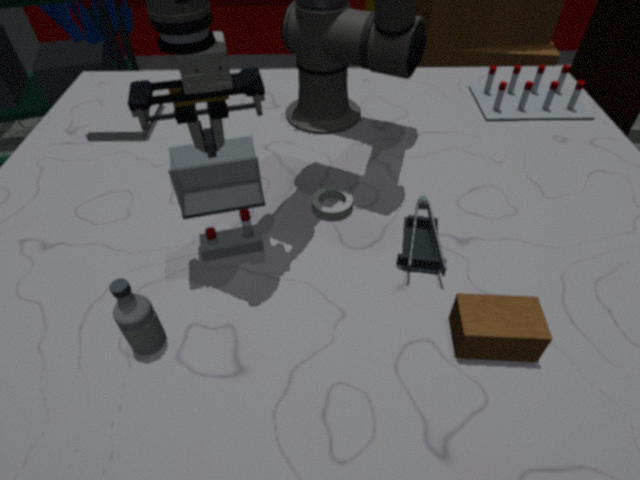

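The cover is lifted and level. The tall tube's cap is at (245,215), the short one at (210,233), both standing in the rack. I'll carry it to (690, 0).

Call:
step_arm:
  moves: [0.4, -0.3, -0.02, 0, 0, 0, 1, 0.8, -0.55, -0.03, 0, 0, 0, 1, 0.8, -0.55, -0.03, 0, 0, 0, 1, 0.8, -0.55, -0.03, 0, 0, 0, 1, 0.8, -0.55, -0.03, 0, 0, 0, 1, 0.8, -0.55, -0.03, 0, 0, 0, 1, 0.8, -0.55, -0.03, 0, 0, 0, 1, 0.8, -0.55, -0.03, 0, 0, 0, 1]

```text
time: 11.57
tool_pos: [621.1, -67.9, 187.6]
tcp_rot: [-3.129, 0.017, 0.229]
contact_force: [0.4, -0.1, -2.1]
grip_width: 13.6
```

Call:
step_arm:
  moves: [0.8, -0.55, -0.03, 0, 0, 0, 1, 0.8, -0.55, -0.03, 0, 0, 0, 1, 0.8, -0.55, -0.03, 0, 0, 0, 1, 0.8, -0.55, -0.03, 0, 0, 0, 1, 0.7, -0.5, 0, 0, 0, 0, 1, 0.2, -0.2, 0, 0, 0, 0, 1, 0, 0, 0, 0, 0, 0, 1]

```text
time: 12.15
tool_pos: [688.6, 21.5, 173.3]
tcp_rot: [-3.119, 0.037, 0.235]
contact_force: [-1.3, 0.3, -1.7]
grip_width: 14.0
```

Run:
```python
from h import *
o,im=show('scene','s8')
delta(o,[690,0,80],[np.pi,0,.234])
```

```text
pos [688.6  21.5 173.3] rot [-3.119  0.037  0.235] t 12.15 grip 14.0 F [-1.3  0.3 -1.7]
shift units [-0.01  1.17  4.64] turn units [-0.32  0.52  0.  ]
```

View pics/s8.png

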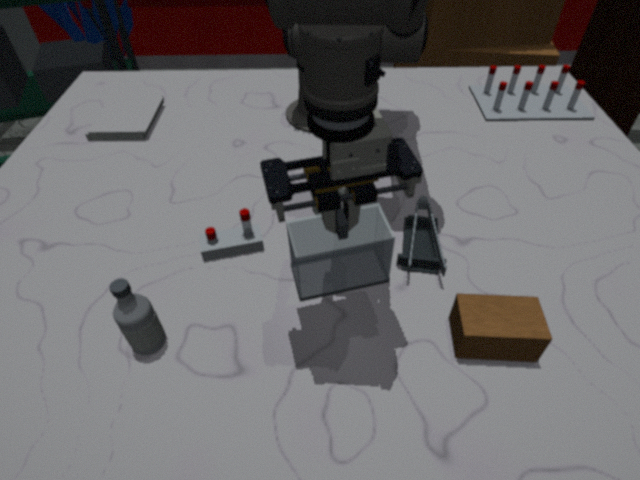

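Call:
step_arm:
  moves: [0, 0.6, -0.03, -0.16, 0.26, 0, 1, 0, 0.7, -0.03, -0.16, 0.26, 0, 1, 0, 0, 0, 0, 0, 0, 1, 0, 0, 0.8, 0, 0, 0, 1, 0, 0, 1, 0, 0, 0, 1, 0, 0, 1, 0, 0, 0, 1, 0, 0, 0.6, 0, 0, 0, 1, 0, 0, 0, 0, 0, 0, 1]

```text
time: 12.87
tool_pos: [688.8, -8.6, 102.3]
tcp_rot: [-3.14, 0.006, 0.228]
contact_force: [0.2, 0.0, -2.3]
grip_width: 13.8
```

Run:
```python
from h import *
o,im=show('scene','s9');crop(cv2.convertScaleAbs(im,alpha=1.7),260,180,420,330,4,'pics/s9c.png')
delta(o,[690,0,76],[np.pi,0,.234])
```

```text
pos [688.8  -8.6 102.3] rot [-3.14   0.006  0.228] t 12.87 grip 13.8 F [ 0.2  0.  -2.3]
shift units [ 0.16 -0.4   1.32] turn units [-0.02  0.09 -0.09]
```

View pics/s9c.png

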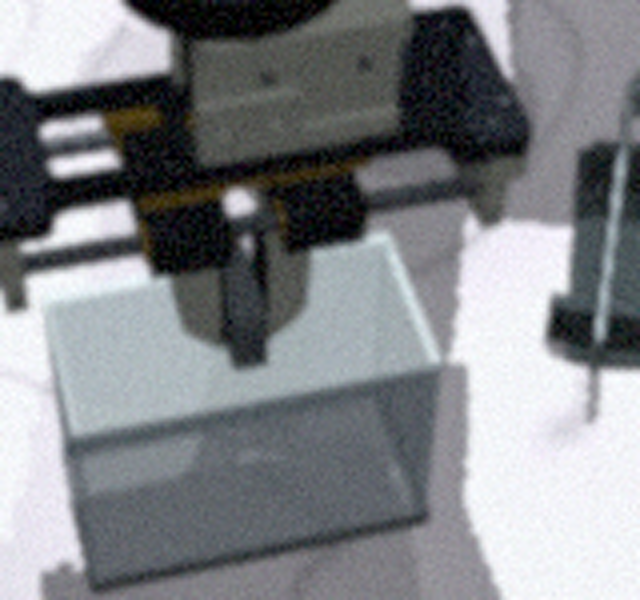

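Call:
step_arm:
  moves: [0, 0, 0.7, 0, 0.09, 0, 1, 0, 0, 0.35, 0, 0, 0, 1, 0, 0, 0, 0, 0, 0, 1]

```text
time: 13.17
tool_pos: [690.0, -9.3, 85.3]
tcp_rot: [-3.141, -0.005, 0.227]
contact_force: [-0.1, 0.6, -1.6]
grip_width: 13.7
```

Call:
step_arm:
  moves: [0, 0, 0.1, 0, 0, 0, 1, 0, 0, 0, 0, 0, 0, 1]

```text
time: 13.33
tool_pos: [690.6, -9.4, 84.9]
tcp_rot: [3.141, -0.006, 0.226]
contact_force: [0.1, -0.2, -1.3]
grip_width: 13.7
```

Call:
step_arm:
  moves: [0, 0, 0.25, 0, 0, 0, 1, 0, 0, 0, 0, 0, 0, 1]

```text
time: 13.5
tool_pos: [691.5, -9.5, 81.4]
tcp_rot: [3.14, -0.008, 0.226]
contact_force: [-0.1, 1.1, -1.8]
grip_width: 13.4
```

Call:
step_arm:
  moves: [0, 0, 0.15, 0, 0, 0, 1, 0, 0, 0, 0, 0, 0, 1]

```text
time: 13.67
tool_pos: [692.0, -9.5, 78.8]
tcp_rot: [3.14, -0.01, 0.226]
contact_force: [0.7, 0.4, -1.2]
grip_width: 13.5
```

Call:
step_arm:
  moves: [0, 0, 0.12, 0, -0.1, 0, 1, 0, 0, 0, 0, 0, 0, 1]

```text
time: 13.83
tool_pos: [692.1, -9.4, 76.5]
tcp_rot: [3.14, -0.002, 0.226]
contact_force: [-0.3, 0.2, -2.0]
grip_width: 13.6
```

Call:
step_arm:
  moves: [0, 0, 0.1, 0, 0, 0, 1, 0, 0, 0, 0, 0, 0, 1]

```text
time: 14.0
tool_pos: [692.9, -9.4, 76.1]
tcp_rot: [3.139, -0.004, 0.227]
contact_force: [-0.4, 0.2, -1.1]
grip_width: 13.8
```

Call:
step_arm:
  moves: [0, 0, 0.15, 0, 0, 0, 1, 0, 0, 0, 0, 0, 0, 1]

```text
time: 14.17
tool_pos: [694.0, -9.8, 76.4]
tcp_rot: [3.137, -0.008, 0.227]
contact_force: [0.4, 0.5, -1.4]
grip_width: 13.7
```

Run:
```python
from h import *
o,im=show('scene','s10');crop(cv2.convertScaleAbs(im,alpha=1.7),260,180,420,330,4,'pics/s10c.png')
delta(o,[690,0,76],[np.pi,0,.234])
```

```text
pos [694.   -9.8  76.4] rot [ 3.137 -0.008  0.227] t 14.17 grip 13.7 F [ 0.4  0.5 -1.4]
shift units [-0.08 -0.52  0.02] turn units [ 0.06 -0.11 -0.11]
```

View pics/s10c.png

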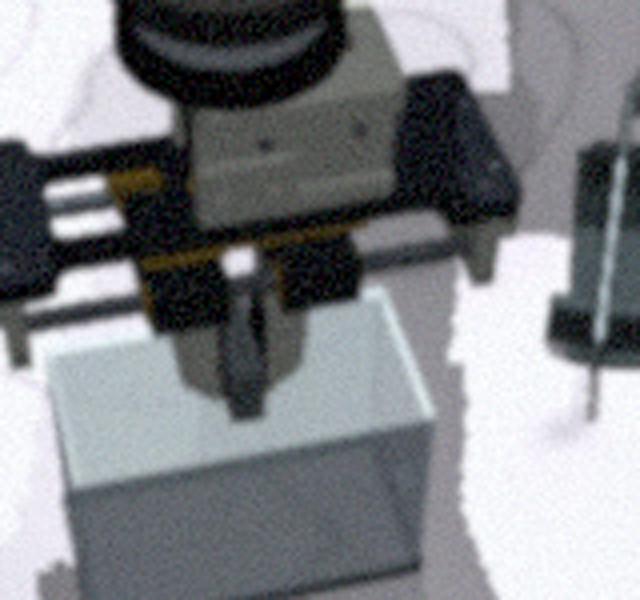

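Call:
step_arm:
  moves: [0, 0, 0.2, 0.06, -0.11, 0, 1]

```text
time: 14.3
tool_pos: [695.1, -9.9, 75.6]
tcp_rot: [3.14, -0.004, 0.227]
contact_force: [-11.6, 0.7, 31.9]
grip_width: 13.7
```

Call:
step_arm:
  moves: [0, 0, 0.2, 0, 0, 0, 1]

```text
time: 14.38
tool_pos: [695.9, -9.7, 75.7]
tcp_rot: [3.14, -0.007, 0.227]
contact_force: [-10.7, 1.6, 26.5]
grip_width: 13.7
```

Force has jumped to about +30 N, so the rim is on the desk. I'll release.

Call:
step_arm:
  moves: [0, 0, 0, 0, 0, 0, 1, 0, 0, 0, 0, 0, 0, -0.2, 0, 0, 0, 0, 0, 0, -0.2, 0, 0, 0, 0, 0, 0, -0.2, 0, 0, 0, 0, 0, 0, -0.2, 0, 0, 0, 0, 0, 0, -0.2, 0, 0, 0, 0, 0, 0, -0.2]

```text
time: 14.97
tool_pos: [696.0, -9.7, 74.6]
tcp_rot: [3.14, -0.006, 0.227]
contact_force: [-0.5, 0.5, 0.1]
grip_width: 49.2
```

Run:
```python
from h import *
o,im=show('wrist','w11');delta(o,[690,0,160])
```

```text
pos [696.   -9.7  74.6] rot [ 3.14  -0.006  0.227] t 14.97 grip 49.2 F [-0.5  0.5  0.1]
shift units [-0.16 -0.53 -4.27] turn units [0. 0. 0.]
```

View pics/w11.png

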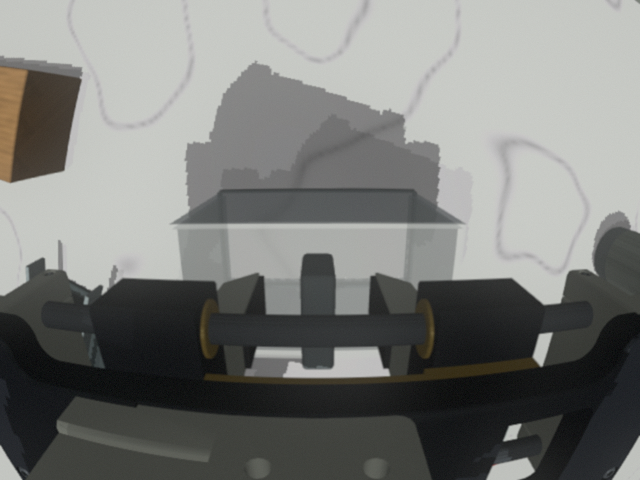

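Call:
step_arm:
  moves: [0, 0, -0.5, 0, 0, 0, -0.4, 0, 0, -1, 0, 0, 0, -0.6, 0, 0, -1, 0, 0, 0, -1, 0, 0, -1, 0, 0, 0, -1, 0, 0, -1, 0, 0, 0, -1, -0.5, -1, 0, 0, 0, 0, -1, -0.5, -1, 0, 0, 0, 0, -1, -0.5, -1, 0, 0, 0, 0, -1]

```text
time: 15.68
tool_pos: [653.8, 39.1, 171.6]
tcp_rot: [3.139, -0.007, 0.221]
contact_force: [0.5, 0.6, -0.2]
grip_width: 91.4
```

Call:
step_arm:
  moves: [-0.5, -1, 0, 0, 0, 0, -1, -0.5, -1, 0, 0, 0, 0, -1, -0.5, -1, 0, 0, 0, 0, -1, -0.5, -1, 0, 0, 0, 0, -1, -0.5, -1, 0, 0, 0, 0, -1, -0.5, -1, 0, 0, 0, 0, -1, -0.5, -1, 0, 0, 0, 0, -1, -0.5, -0.5, 0, 0, 0, 0, -1]

```text
time: 16.35
tool_pos: [538.2, 174.8, 178.4]
tcp_rot: [3.138, -0.017, 0.22]
contact_force: [-0.6, -0.2, 1.1]
grip_width: 92.0
```

Call:
step_arm:
  moves: [0, 0, 0, 0, 0, 1, -1, 0, 0, 0, 0, 0, 1, -1, 0, 0, 0, 0, 0, 1, -1, 0, 0, 0, 0, 0, 1, -1, 0, 0, 0, 0, 0, 1, -1]

```text
time: 16.77
tool_pos: [535.4, 178.8, 183.9]
tcp_rot: [-3.137, -0.021, -0.136]
contact_force: [0.4, -0.5, 0.4]
grip_width: 91.7
```

Run:
```python
from h import *
o,im=show('wrist','w12');delta(o,[526,191,130],[np.pi,0,-.128]);show('scene','s12')
np.save('o12.npy',np.r_[o['tool_pos'],o['tcp_rot']])
```

```text
pos [535.4 178.8 183.9] rot [-3.137 -0.021 -0.136] t 16.77 grip 91.7 F [ 0.4 -0.5  0.4]
shift units [-0.6  -0.53  2.69] turn units [-0.07 -0.3  -0.12]
```

View pics/w12.png

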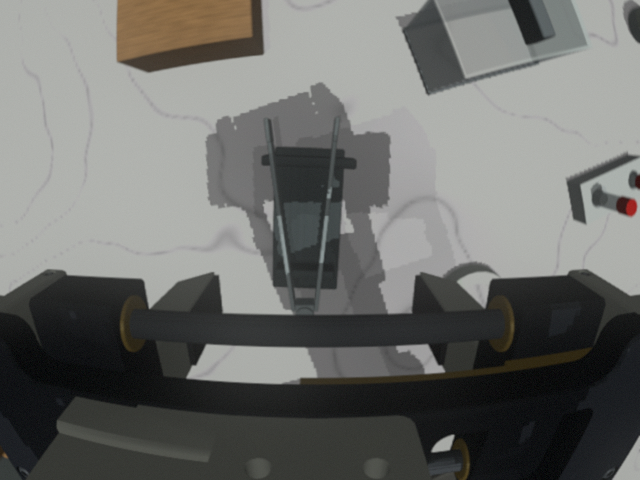

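View pics/s12.png

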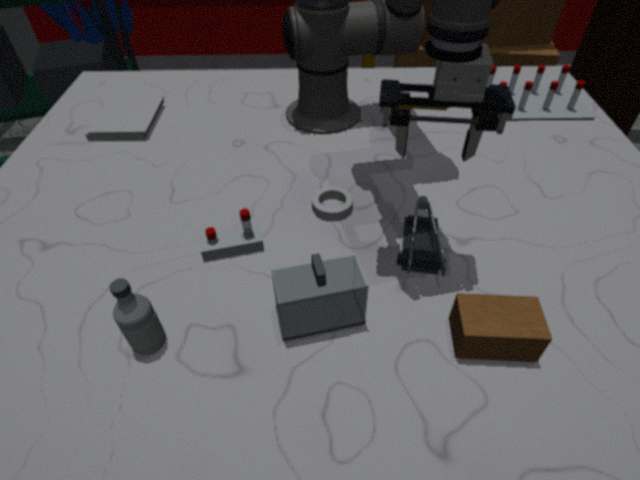

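The cover stands upright at (320,296) in the scene view, clear of the rack. Next I'll measure the tongs from the wrist view.

Run:
```python
import cv2
im=cv2.imread('pics/w12.png')
cv2.imwrite('pics/w12a.png',cv2.convertScaleAbs(cv2.resize(im[105:215,245:375],None,fx=5,fy=5,interpolation=cv2.INTER_CUBIC),alpha=1.6))
cv2.imwrite('pics/w12b.png',cv2.convertScaleAbs(cv2.resize(im[205:325,245:375],None,fx=5,fy=5,interpolation=cv2.INTER_CUBIC),alpha=1.6))
```

```text
(no output)
```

View pics/w12a.png

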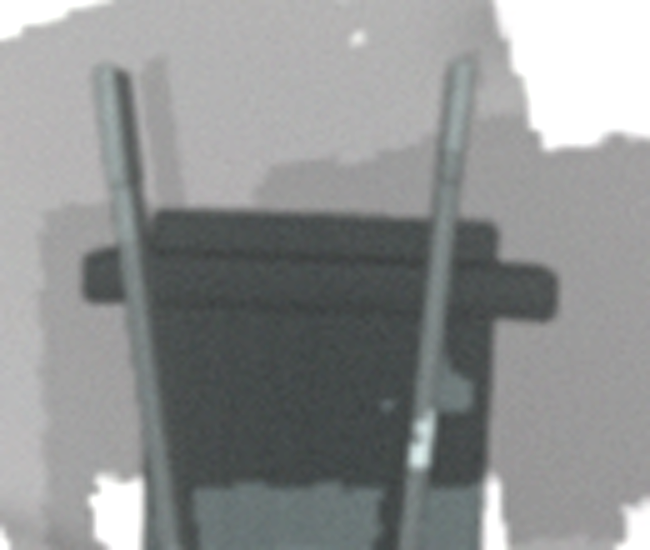

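View pics/w12b.png

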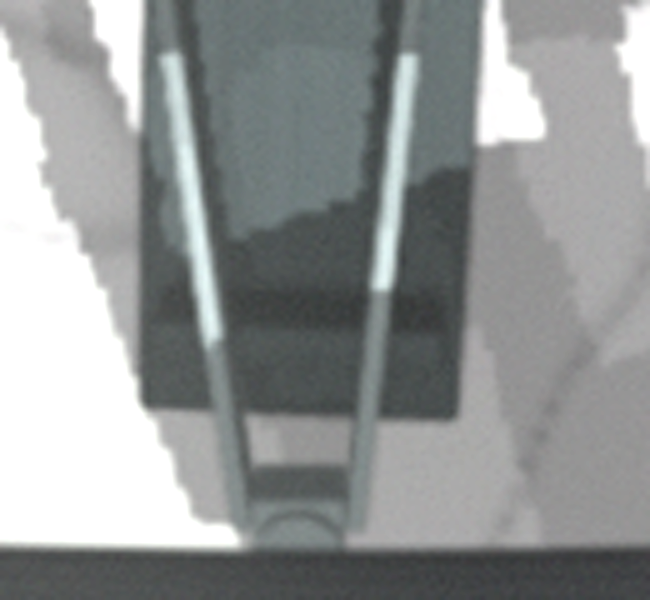

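Run:
```python
from h import *
a=np.load('o12.npy');o={'tool_pos':a[:3],'tcp_rot':a[3:]}
n={'Ltip':(266.6,118,51),'Rtip':(337.2,117,51),'Ljs':(269.4,143,51),'Rjs':(335,141,51),'Lm':(279.4,216,48),'Rm':(326.6,216,48),'Lr':(292.6,311,48),'Rr':(316.2,310.6,48),'Hinge':(304,307,48)}
P={k:atz('wrist',*v,o) for k,v in n.items()}
for k in P: print(k,P[k].round(1))
for s in('tip','js','m','r'): print(s,((P['L'+s]+P['R'+s])/2).round(1), 'sep',np.linalg.norm(P['L'+s]-P['R'+s]).round(1))
m1=(P['Ltip']+P['Rtip'])/2;m2=(P['Lr']+P['Rr'])/2;d=m1-m2
print('yaw',np.arctan2(d[1],d[0]),'len',np.linalg.norm(d[:2]))
```

```text
Ltip [629.5 210.9  51. ]
Rtip [621.6 149.9  51. ]
Ljs [607.2 211.6  51. ]
Rjs [600.8 154.6  51. ]
Lm [540.6 213.1  48. ]
Rm [534.8 170.6  48. ]
Lr [444.9 215.9  48. ]
Rr [442.4 192.7  48. ]
Hinge [447.9 204.   48. ]
tip [625.6 180.4  51. ] sep 61.5
js [604.  183.1  51. ] sep 57.4
m [537.7 191.9  48. ] sep 42.9
r [443.7 204.3  48. ] sep 23.3
yaw -0.13069759105579157 len 183.48002681652855
```

Run:
```python
from h import *
delta(get_obs(),[521,193.5,40],[np.pi,0,-.131])
```

```text
pos [535.6 178.7 183.9] rot [-3.137 -0.021 -0.134] t 16.87 grip 92.0 F [-0.5 -0.2 -0.2]
shift units [-0.97 -0.6   7.18] turn units [-0.07 -0.3  -0.04]
```

Call:
step_arm:
  moves: [-0.5, -0.3, 0, -0.04, -0.15, 0, -1, -0.4, -0.3, 0, -0.04, -0.15, 0, -1, 0, 0, 1, 0, 0, 0, -1, 0, 0, 1, 0, 0, 0, -1, 0, 0, 1, 0, 0, 0, -1, 0, 0, 1, 0, 0, 0, -1, 0, 0, 1, 0, 0, 0, -1, 0, 0, 1, 0, 0, 0, -1]

```text
time: 17.53
tool_pos: [518.5, 199.5, 67.0]
tcp_rot: [-3.138, -0.008, -0.117]
contact_force: [0.2, -0.5, 0.2]
grip_width: 91.4
```

Run:
```python
from h import *
o,im=show('wrist','w13');delta(o,[521,193.5,-15],[np.pi,0,-.131]);_,s=show('scene','s13')
crop(cv2.convertScaleAbs(s,alpha=2),370,130,490,220,6,'pics/s13c.png')
R=rot(o['tcp_rot'])
for zt in(-30,-35,-40): print(zt,[proj('scene',o['tool_pos']+R@np.array([9.5,y,zt])).round(1).tolist() for y in(46,-46)],[proj('wrist',o['tool_pos']+R@np.array([9.5,y,zt]),o).round(1).tolist() for y in(46,-46)])
```

```text
pos [518.5 199.5  67. ] rot [-3.138 -0.008 -0.117] t 17.53 grip 91.4 F [ 0.2 -0.5  0.2]
shift units [0.13 0.3  4.1 ] turn units [-0.06 -0.11  0.2 ]
-30 [[406.5, 207.9], [456.8, 211.0]] [[412.9, 268.9], [220.9, 268.8]]
-35 [[406.8, 205.9], [457.4, 208.9]] [[415.4, 272.7], [218.4, 272.6]]
-40 [[407.1, 203.8], [458.0, 206.8]] [[418.1, 276.7], [215.7, 276.5]]
```

View pics/w13.png

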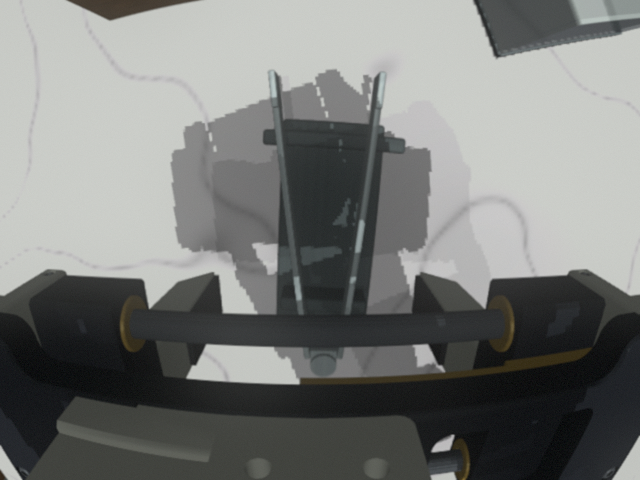

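View pics/s13c.png

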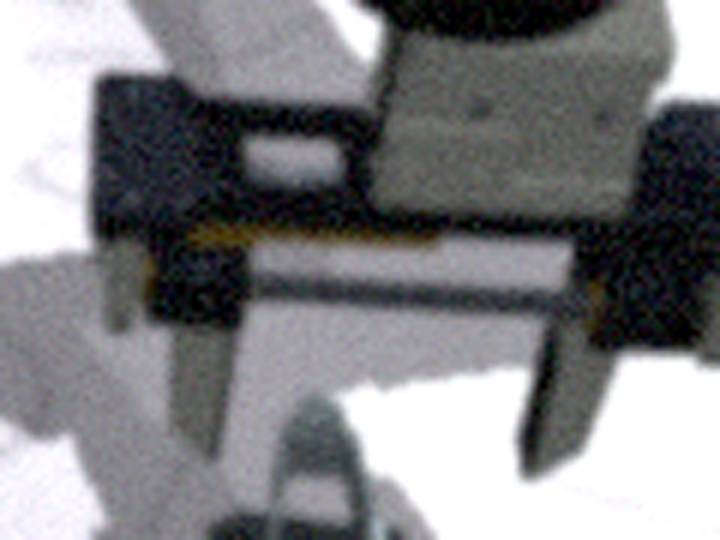

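Run:
```python
from h import *
o=get_obs();print(o['tool_pos'])
P=[atz('wrist',*p,z,o) for p,z in(((272,72),51),((382,73),51),((322,362),48),((302,318),48),((345,318),48),((285,180),48),((371,180),48))]
print(np.round(P,1)); m=(P[0]+P[1])/2;r=(P[3]+P[4])/2;q=(P[5]+P[6])/2;d=m-r;y=np.arctan2(d[1],d[0]);print(m,r,q,y,m[:2]-106*np.array([np.cos(y),np.sin(y)]))
print(np.linalg.norm(P[3]-P[4]),np.linalg.norm(P[5]-P[6]))
```

```text
[516.16718574 198.85695978  64.78070018]
[[625.2 210.9  51. ]
 [618.1 150.8  51. ]
 [440.2 204.3  48. ]
 [475.9 213.1  48. ]
 [472.7 185.9  48. ]
 [563.6 211.6  48. ]
 [558.1 162.9  48. ]]
[621.63454388 180.85802523  51.        ] [474.30613306 199.53036765  48.        ] [560.84339296 187.23534713  48.        ] -0.1260674535121765 [516.47575803 194.18580666]
27.393137736159158 48.95839566458128
```

Call:
step_arm:
  moves: [0.2, 0.26, 0, -0.06, -0.11, 0.15, -1, 0, 0, 0.5, 0, 0, 0, -1, 0, 0, 1, 0, 0, 0, -1, 0, 0, 0.8, 0, 0, 0, -1, 0, 0, 0, 0, 0, 0, -1, 0, 0, 0, 0, 0, 0, -1]

```text
time: 18.13
tool_pos: [523.8, 194.5, 22.9]
tcp_rot: [-3.141, -0.002, -0.126]
contact_force: [0.4, 0.4, 0.2]
grip_width: 91.9
```

Run:
```python
from h import *
o,im=show('wrist','w14');delta(o,[521,193.5,-15],[np.pi,0,-.128])
```

```text
pos [523.8 194.5  22.9] rot [-3.141e+00 -2.000e-03 -1.260e-01] t 18.13 grip 91.9 F [0.4 0.4 0.2]
shift units [-0.13  0.07  1.89] turn units [-0.01 -0.02  0.03]
```

View pics/w14.png

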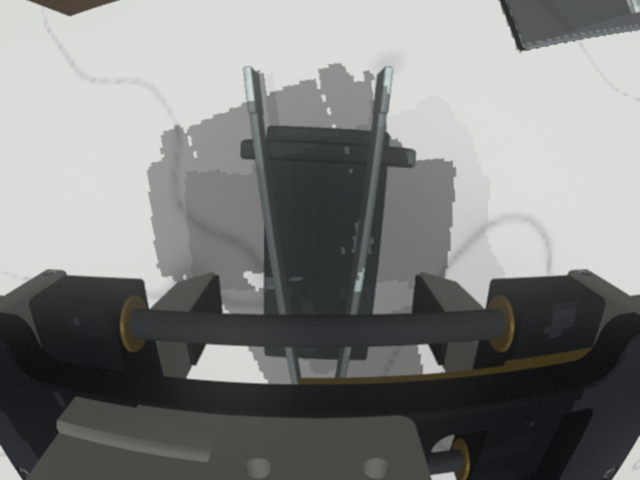

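Call:
step_arm:
  moves: [-0.1, 0, 0.7, 0, 0, 0, -1, 0, 0, 0.6, 0, 0, 0, -1, 0, 0, 0.4, 0, 0, 0, -0.5, 0, 0, 0, 0, 0, 0, -0.5, 0, 0, 0, 0, 0, 0, -0.5]

```text
time: 18.6
tool_pos: [526.4, 195.8, -5.9]
tcp_rot: [-3.138, -0.012, -0.126]
contact_force: [1.6, 0.4, 0.4]
grip_width: 76.2
```

Call:
step_arm:
  moves: [-0.2, 0.05, 0.35, -0.04, -0.17, 0, -0.3, 0, 0, 0.2, 0, 0, 0, -0.3, 0, 0, 0, 0, 0, 0, -0.2]

```text
time: 18.85
tool_pos: [523.5, 195.6, -15.7]
tcp_rot: [-3.139, -0.002, -0.126]
contact_force: [-1.0, 0.4, -0.1]
grip_width: 58.1
```

Run:
```python
from h import *
o,im=show('wrist','w15');delta(o,[521,193.5,-15],[np.pi,0,-.128])
o,im=show('scene','s15');crop(cv2.convertScaleAbs(im,alpha=2),370,160,490,290,5,'pics/s15c.png')
```

```text
pos [523.5 195.6 -15.7] rot [-3.139e+00 -2.000e-03 -1.260e-01] t 18.85 grip 58.1 F [-1.   0.4 -0.1]
shift units [-0.11  0.12 -0.03] turn units [-0.03 -0.03  0.03]
```

View pics/s15c.png

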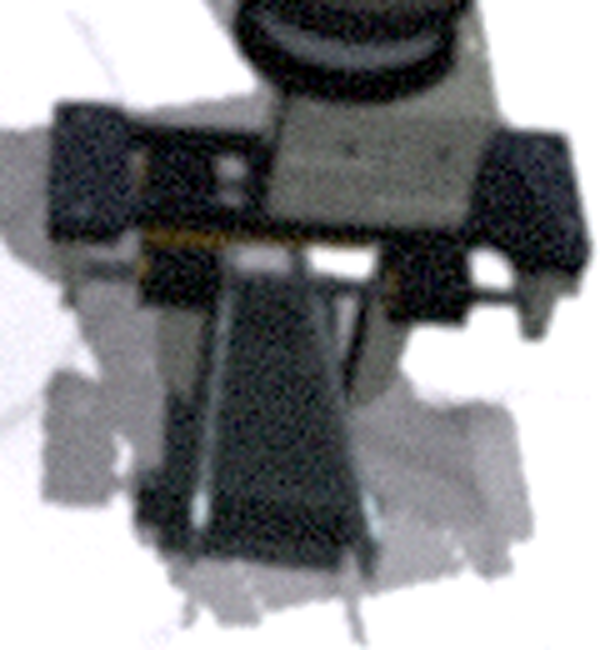

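View pics/w15.png

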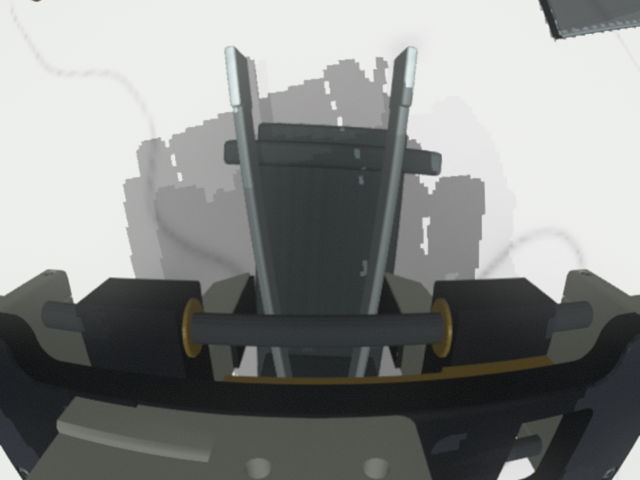

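Call:
step_arm:
  moves: [-0.1, 0.1, 0, 0, 0, 0, 0, 0, 0, 0, 0, 0, 0, 0.1, 0, 0, 0, 0, 0, 0, 0.17, 0, 0, 0, 0, 0, 0, 0.17, 0, 0, 0, 0, 0, 0, 0.17, 0, 0, 0, 0, 0, 0, 0.17]

```text
time: 19.45
tool_pos: [521.3, 193.7, -14.9]
tcp_rot: [-3.139, -0.003, -0.126]
contact_force: [0.8, -0.3, -1.0]
grip_width: 38.2
```

Run:
```python
from h import *
o,im=show('wrist','w16');delta(o,[521,193.5,-15],[np.pi,0,-.128])
```

```text
pos [521.3 193.7 -14.9] rot [-3.139e+00 -3.000e-03 -1.260e-01] t 19.45 grip 38.2 F [ 0.8 -0.3 -1. ]
shift units [-0.01  0.01  0.01] turn units [-0.03 -0.04  0.03]
```

View pics/w16.png

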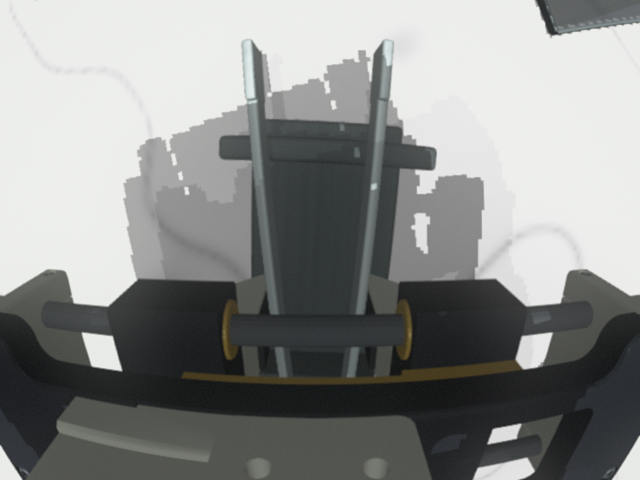

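The fingers are squeezing the arms at 38 mm and the jaws, at (249,45) and (387,45), are still open. I'll lift gently.

Call:
step_arm:
  moves: [0, 0, -0.3, 0, 0, 0, 0.17, 0, 0, -0.4, 0, 0, 0, 0.17, 0, 0, -0.5, 0, 0, 0, 0.17, 0, 0, -0.5, 0, 0, 0, 0.17, 0, 0, 0, 0, 0, 0, 0.17]

```text
time: 19.92
tool_pos: [521.2, 193.7, 22.7]
tcp_rot: [-3.139, -0.003, -0.126]
contact_force: [0.0, 0.0, -0.6]
grip_width: 38.1
```

Run:
```python
from h import *
o,im=show('wrist','w17');delta(o,[521,193.5,-15],[np.pi,0,-.128])
o,im=show('scene','s17');crop(cv2.convertScaleAbs(im,alpha=2),370,140,490,290,5,'pics/s17c.png')
```

```text
pos [521.2 193.7  22.7] rot [-3.139e+00 -3.000e-03 -1.260e-01] t 19.92 grip 38.1 F [ 0.   0.  -0.6]
shift units [-0.01  0.01  1.88] turn units [-0.03 -0.04  0.03]
```

View pics/s17c.png

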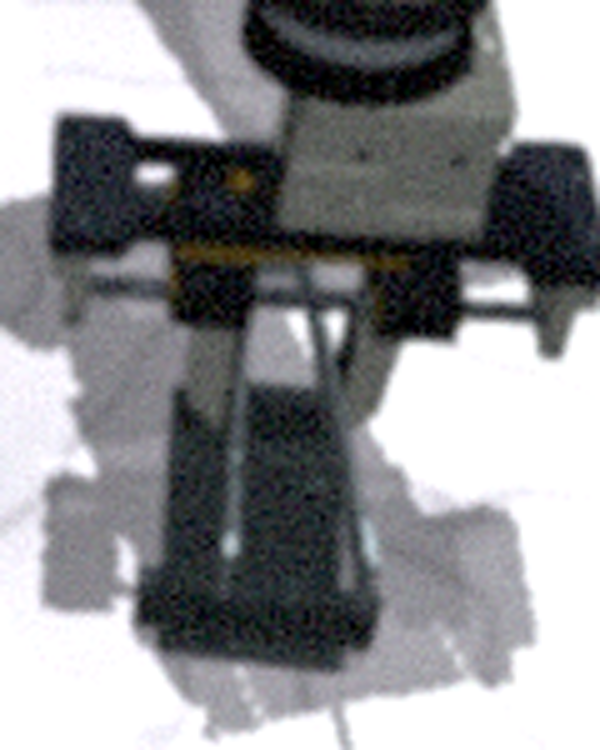

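View pics/w17.png

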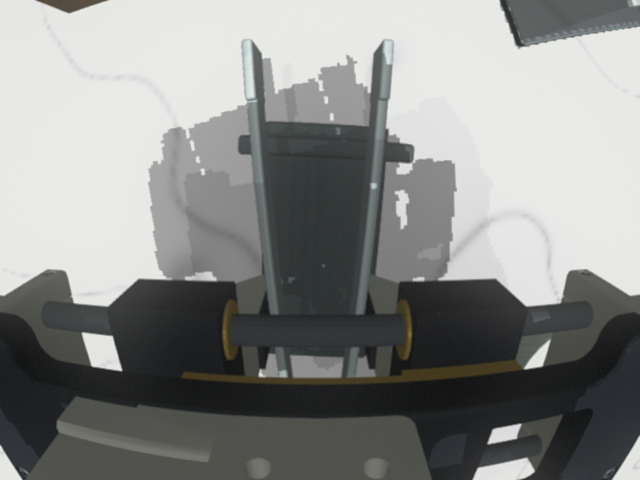

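Run:
```python
from h import *
o=get_obs();R=rot(o['tcp_rot'])
U=o['tool_pos'][2]+45
for p in((249,42),(388,42)): print('jaw tip tool',(R.T@(atz('wrist',*p,U+21,o)-o['tool_pos'])).round(1))
for p in((253,98),(381,98)): print('jaw start tool',(R.T@(atz('wrist',*p,U+21,o)-o['tool_pos'])).round(1))
s=cv2.imread('pics/s17.png')[:,:,::-1];crop(cv2.convertScaleAbs(s,alpha=1.7),190,195,280,270,8,'pics/s17r.png')
_,t=show('top','t17');crop(cv2.convertScaleAbs(t,alpha=1.7),340,220,440,295,8,'pics/t17r.png')
```

```text
jaw tip tool [104.6 -23.2 -65.9]
jaw tip tool [104.7  24.1 -66. ]
jaw start tool [ 84.6 -21.7 -65.9]
jaw start tool [ 84.6  21.6 -66. ]
```

View pics/s17r.png

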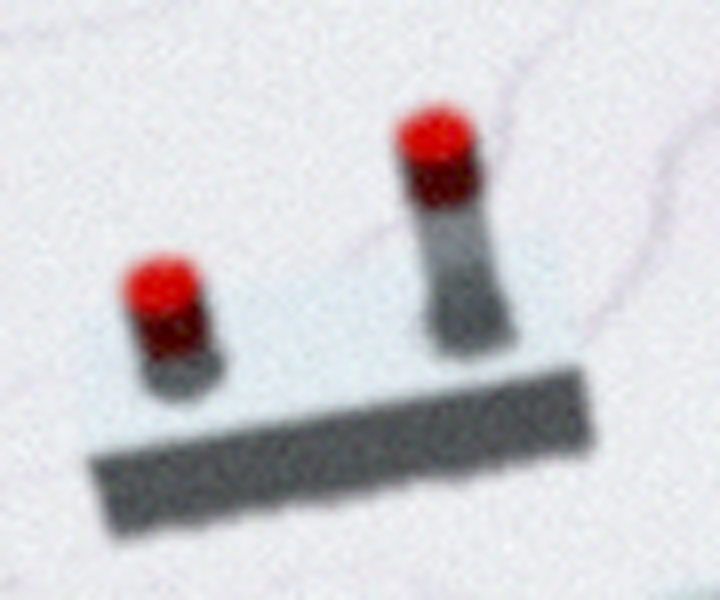

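View pics/t17r.png

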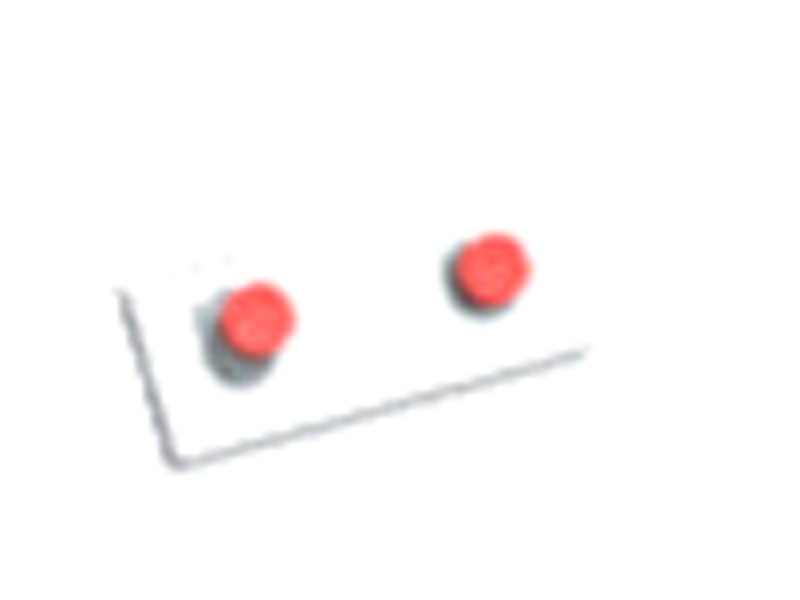

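Run:
```python
from h import *
a=atz('top',372.1,259.75,88);b=atz('top',401.4,253.75,56);c=atz('scene',244.5,211.9,88);d=atz('scene',210.4,230.9,56)
print(a,b,c,d)
for p,q in((a,b),(c,d)):
    v=(p-q)[:2];print(np.linalg.norm(v),np.arctan2(-v[0],v[1]),((p+q)/2)[:2])
```

```text
[ 516.38676994 -151.19684407   88.        ] [ 532.48291235 -218.69077977   56.        ] [ 517.77673949 -150.67580762   88.        ] [ 534.88966302 -218.2004354    56.        ]
69.38672176097171 0.23410991387664257 [ 524.43484114 -184.94381192]
69.65936770211691 0.24820647038813973 [ 526.33320125 -184.43812151]
```

Call:
step_arm:
  moves: [0, 0, -0.5, 0, 0, 0, 0.17, 0, 0, -0.8, 0, 0, 0, 0.17, 0, 0, -0.8, 0, 0, 0, 0.17, 0, 0, -0.8, 0, 0, 0, 0.17, -0.05, 0.2, -0.2, 0, 0, 0, 0.17, -0.1, 0.4, -0.02, 0, 0, 0, 0.17, -0.15, 0.6, -0.02, 0, 0, 0, 0.17, -0.2, 0.8, -0.02, 0, 0, 0, 0.17]

```text
time: 20.73
tool_pos: [501.8, 153.7, 84.9]
tcp_rot: [3.141, 0.007, -0.123]
contact_force: [0.0, -0.5, -1.1]
grip_width: 38.4
```

Call:
step_arm:
  moves: [-0.2, 0.8, -0.02, 0, 0, 0, 0.17, -0.2, 0.8, -0.02, 0, 0, 0, 0.17, -0.2, 0.8, -0.02, 0, 0, 0, 0.17, -0.2, 0.8, -0.02, 0, 0, 0, 0.17, -0.2, 0.8, -0.02, 0, 0, 0, 0.17, -0.2, 0.8, -0.02, 0, 0, 0, 0.17, -0.2, 0.8, -0.02, 0, 0, 0, 0.17, -0.2, 0.8, -0.02, 0, 0, 0, 0.17]

```text
time: 21.4
tool_pos: [440.4, 18.1, 81.5]
tcp_rot: [3.137, 0.024, -0.124]
contact_force: [-0.4, -0.5, -0.9]
grip_width: 38.2
```

Call:
step_arm:
  moves: [-0.2, 0.8, -0.02, 0, 0, 0, 0.17, -0.2, 0.8, -0.02, 0, 0, 0, 0.17, -0.2, 0.8, -0.02, 0, 0, 0, 0.17, -0.2, 0.8, -0.02, 0, 0, 0, 0.17, -0.2, 0.8, -0.02, 0, 0, 0, 0.17, -0.2, 0.8, -0.02, 0, 0, 0, 0.17]

```text
time: 21.9
tool_pos: [392.6, -81.1, 80.1]
tcp_rot: [3.138, 0.036, -0.127]
contact_force: [1.6, -0.0, -1.2]
grip_width: 37.9
```

Run:
```python
from h import *
o,im=show('wrist','w18');delta(o,[371.6,-186.4,60],[np.pi,0,.238])
```

```text
pos [392.6 -81.1  80.1] rot [ 3.138  0.036 -0.127] t 21.9 grip 37.9 F [ 1.6 -0.  -1.2]
shift units [-0.34  5.35  1.03] turn units [-0.05  0.52 -5.23]
```

View pics/w18.png

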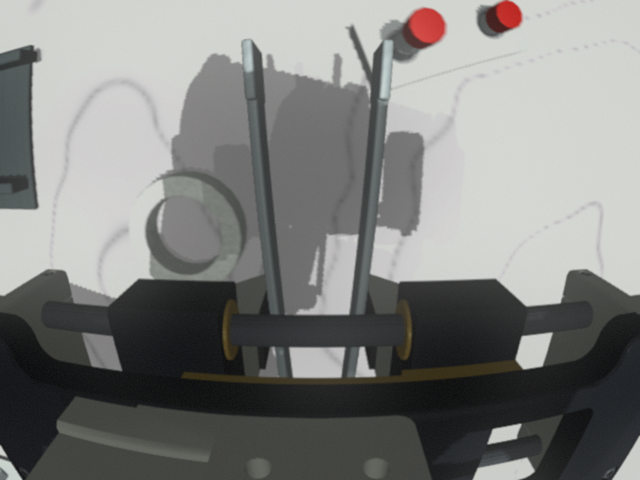

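Call:
step_arm:
  moves: [-0.1, 0.8, 0, 0, 0.1, -0.3, 0.17, -0.1, 0.8, 0, 0, 0.1, -0.6, 0.17, -0.1, 0.8, 0, 0, 0.1, -0.8, 0.17, -0.1, 0.8, 0, 0, 0.1, -0.8, 0.17, 0.1, 0.8, 0, 0, 0.1, -0.8, 0.17, 0, 0.4, 0, 0, 0, -0.8, 0.17, 0, 0, 0, 0, 0, -0.8, 0.17, 0, 0, 0, 0, 0, -0.3, 0.17]

```text
time: 22.62
tool_pos: [371.0, -174.0, 74.9]
tcp_rot: [-3.133, 0.011, 0.245]
contact_force: [-0.1, 0.6, -0.3]
grip_width: 38.1
```

Run:
```python
from h import *
o=get_obs();delta(o,[371.6,-186.4,0],[np.pi,0,.238])
```

```text
pos [ 371.  -174.    74.9] rot [-3.133  0.011  0.245] t 22.62 grip 38.1 F [-0.1  0.6 -0.3]
shift units [-0.08  0.64  3.74] turn units [-0.12  0.15  0.09]
```

Call:
step_arm:
  moves: [-0.1, 0.3, 0.3, -0.12, 0.15, 0.09, 0.17, 0, 0.3, 0.5, 0, 0, 0, 0.17, 0, 0, 0.7, 0, 0, 0, 0.17, 0, 0, 0.8, 0, 0, 0, 0.17, 0, 0, 0.7, 0, 0, 0, 0.17, 0, 0, 0.4, 0, 0, 0, 0.17, 0, 0, 0, 0, 0, 0, 0.17, 0, 0, 0, 0, 0, 0, 0.17]

```text
time: 23.28
tool_pos: [363.2, -184.7, 0.3]
tcp_rot: [-3.135, 0.006, 0.234]
contact_force: [0.0, -0.6, -1.9]
grip_width: 38.2
```

Run:
```python
from h import *
o,im=show('wrist','w19');delta(o,[425.1,-173.3,0],[np.pi,0,.238])
o2,im=show('scene','s19');crop(cv2.convertScaleAbs(im,alpha=1.7),170,130,290,260,5,'pics/s19c.png')
```

```text
pos [ 3.632e+02 -1.847e+02  3.000e-01] rot [-3.135  0.006  0.234] t 23.28 grip 38.2 F [ 0.  -0.6 -1.9]
shift units [ 3.15  0.16 -0.  ] turn units [-0.1   0.08 -0.05]
```

View pics/w19.png

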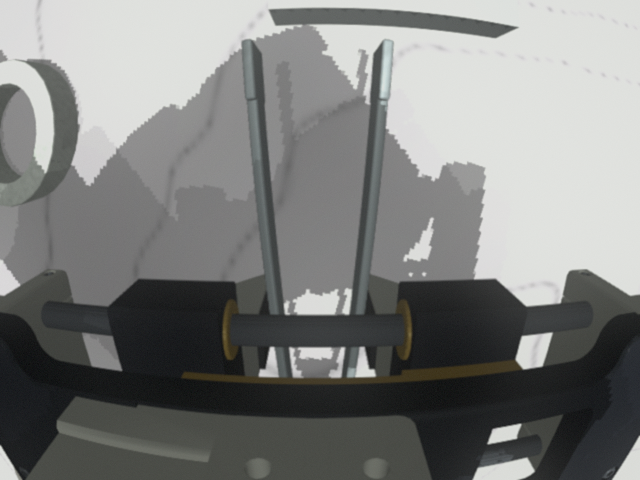

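View pics/s19c.png

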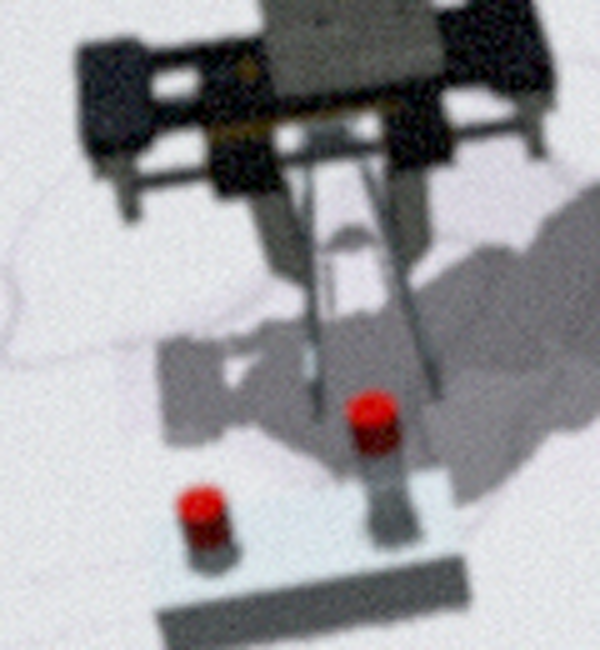

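The tube sits centred ahead of the open jaws. I'll advance along the rack's x axis.

Call:
step_arm:
  moves: [0.2, 0.08, 0, -0.1, 0.08, -0.05, 0.17, 0.4, 0.08, 0, 0, 0, 0, 0.17, 0.5, 0, 0, 0, 0, 0, 0.17, 0.4, 0, 0, 0, 0, 0, 0.17, 0.2, 0, 0, 0, 0, 0, 0.17, 0, 0, 0, 0, 0, 0, 0.17]

```text
time: 23.88
tool_pos: [403.4, -180.8, 3.4]
tcp_rot: [3.135, -0.006, 0.238]
contact_force: [-0.3, 0.5, -1.2]
grip_width: 38.1
```

Run:
```python
from h import *
o,im=show('wrist','w20');delta(o,[425.1,-173.3,0],[np.pi,0,.238])
o2,im=show('scene','s20');crop(cv2.convertScaleAbs(im,alpha=1.7),170,130,290,260,5,'pics/s20c.png')
```

```text
pos [ 403.4 -180.8    3.4] rot [ 3.135 -0.006  0.238] t 23.88 grip 38.1 F [-0.3  0.5 -1.2]
shift units [ 1.14 -0.11  0.18] turn units [ 0.1  -0.08  0.  ]
```

View pics/w20.png

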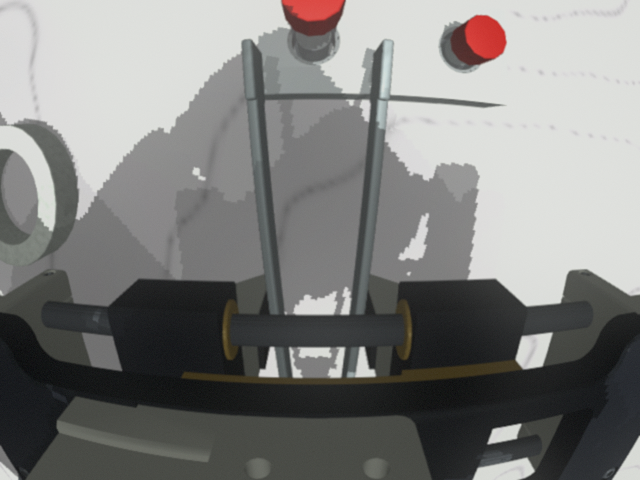

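View pics/s20c.png

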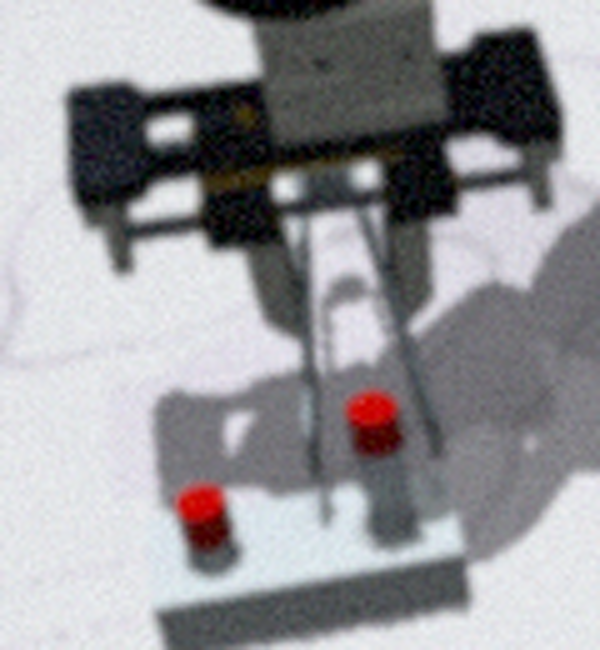

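Call:
step_arm:
  moves: [0.3, -0.06, 0.12, 0.1, -0.08, 0, 0.17, 0.4, -0.05, 0.1, 0, 0, 0, 0.17, 0.3, 0, 0, 0, 0, 0, 0.17, 0, 0, 0, 0, 0, 0, 0.17, 0, 0, 0, 0, 0, 0, 0.17]

```text
time: 24.4
tool_pos: [422.5, -172.7, -2.1]
tcp_rot: [-3.139, 0.003, 0.238]
contact_force: [-1.4, 0.7, -1.3]
grip_width: 38.5
```

Run:
```python
from h import *
o,im=show('wrist','w21');delta(o,[425.1,-173.3,0],[np.pi,0,.238])
o2,im=show('scene','s21');crop(cv2.convertScaleAbs(im,alpha=1.7),170,130,290,260,5,'pics/s21c.png')
```

```text
pos [ 422.5 -172.7   -2.1] rot [-3.139e+00  3.000e-03  2.380e-01] t 24.4 grip 38.5 F [-1.4  0.7 -1.3]
shift units [ 0.12  0.06 -0.1 ] turn units [-0.04  0.04 -0.01]
```

View pics/w21.png

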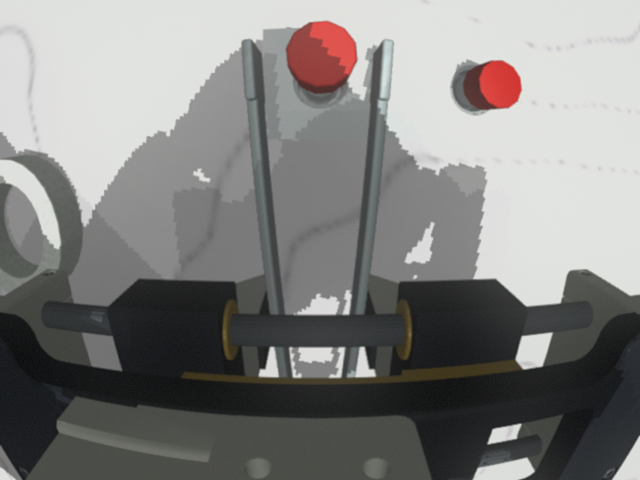

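View pics/s21c.png

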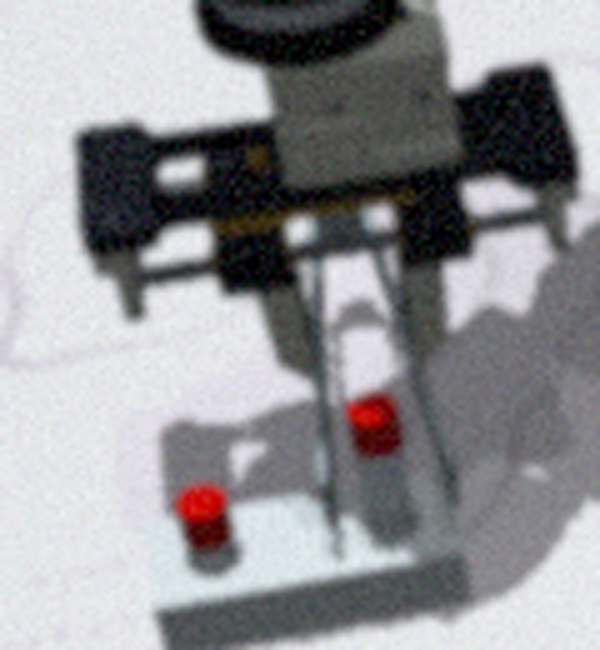

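Run:
```python
from h import *
o=get_obs();R=rot(o['tcp_rot'])
print((R.T@(atz('wrist',322,57,88,o)-o['tool_pos'])).round(1),(R.T@(np.array([517,-151,88])-o['tool_pos'])).round(1),o['tool_pos'])
```

```text
[ 93.5   0.9 -90.2] [ 97.    0.8 -90.2] [ 422.22569473 -172.83329158   -1.96239596]
```

Call:
step_arm:
  moves: [0, 0.04, -0.05, 0, 0, 0, 0.25, 0, 0, 0, 0, 0, 0, 0.32, 0, 0, 0, 0, 0, 0, 0.38, 0, 0, 0, 0, 0, 0, 0.42, 0, 0, 0, 0, 0, 0, 0.5, 0, 0, 0, 0, 0, 0, 0.6, 0, 0, 0, 0, 0, 0, 1, 0, 0, 0, 0, 0, 0, 1]

```text
time: 25.17
tool_pos: [421.5, -174.0, -0.6]
tcp_rot: [-3.138, 0.003, 0.236]
contact_force: [0.0, 0.8, -1.5]
grip_width: 25.6
```

Run:
```python
from h import *
o,im=show('wrist','w22');delta(o,[425.1,-173.3,0],[np.pi,0,.238])
o2,im=show('scene','s22');crop(cv2.convertScaleAbs(im,alpha=1.7),170,130,290,260,5,'pics/s22c.png')
```

```text
pos [ 421.5 -174.    -0.6] rot [-3.138e+00  3.000e-03  2.360e-01] t 25.17 grip 25.6 F [ 0.   0.8 -1.5]
shift units [ 0.19  0.01 -0.03] turn units [-0.04  0.04 -0.03]
```

View pics/w22.png

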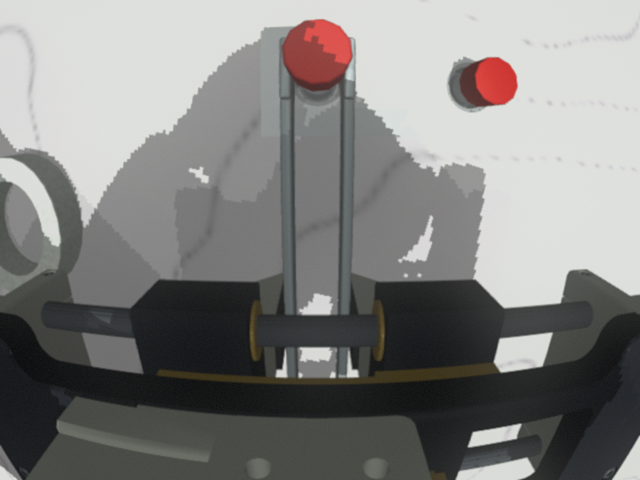

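View pics/s22c.png

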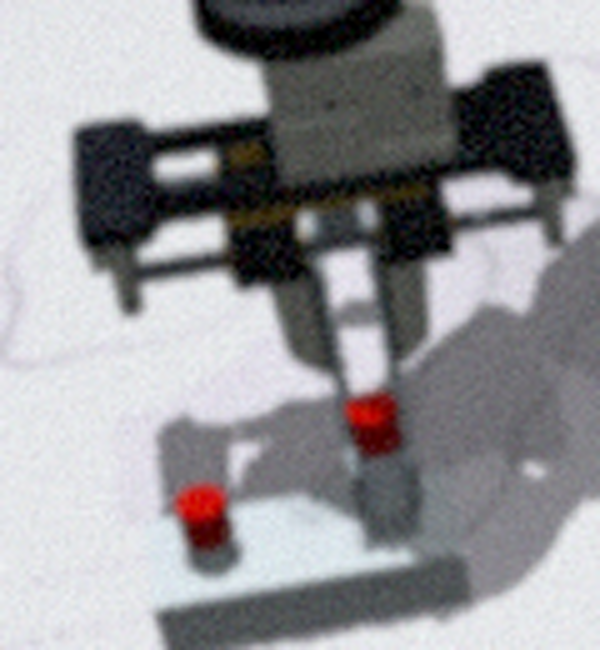

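The jaws are parallel on the bare body (opening 25.6 mm), with the cap at (317,55). I'll lift straight up, slowly.

Call:
step_arm:
  moves: [0, 0, 0, 0, 0, 0, 1, 0, 0, -0.15, 0, 0, 0, 1, 0, 0, -0.25, 0, 0, 0, 1, 0, 0, -0.3, 0, 0, 0, 1, 0, 0, -0.3, 0, 0, 0, 1, 0, 0, -0.3, 0, 0, 0, 1, 0, 0, -0.3, 0, 0, 0, 1, 0, 0, 0, 0, 0, 0, 1]

```text
time: 25.93
tool_pos: [421.8, -174.1, 35.2]
tcp_rot: [-3.139, 0.002, 0.236]
contact_force: [0.1, -0.2, -0.8]
grip_width: 25.3
```

Run:
```python
from h import *
o,im=show('wrist','w23');delta(o,[421.5,-174,150],[np.pi,0,.238])
o2,im=show('scene','s23');crop(cv2.convertScaleAbs(im,alpha=1.7),170,130,290,260,5,'pics/s23c.png')
```

```text
pos [ 421.8 -174.1   35.2] rot [-3.139e+00  2.000e-03  2.360e-01] t 25.93 grip 25.3 F [ 0.1 -0.2 -0.8]
shift units [-0.03 -0.03 -5.74] turn units [-0.04  0.03 -0.03]
```

View pics/s23c.png

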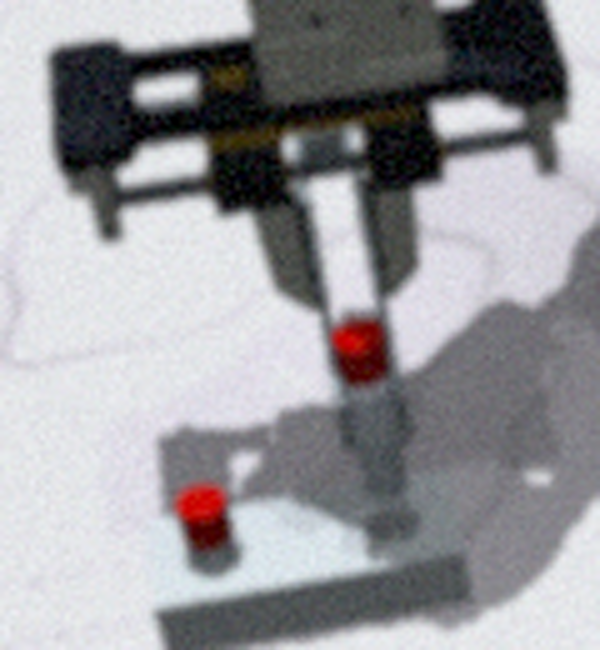

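View pics/w23.png

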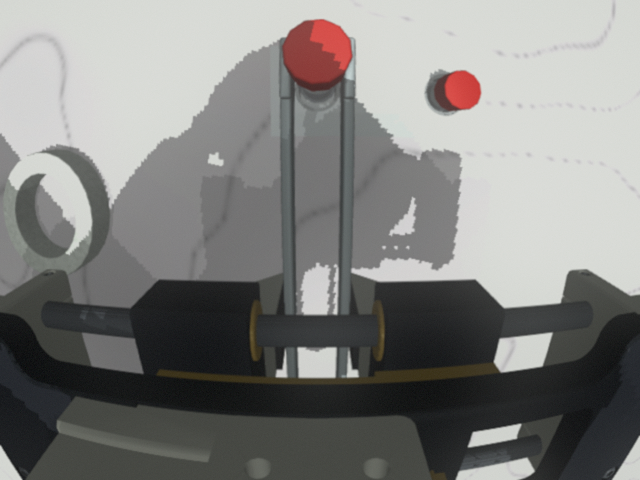

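The tube is out of the hole, upright and not slipping. I'll carry on up.

Call:
step_arm:
  moves: [0, 0, -0.3, -0.04, 0.03, 0, 1, 0, 0, -0.5, 0, 0, 0, 1, 0, 0, -0.7, 0, 0, 0, 1, 0, 0, -0.8, 0, 0, 0, 1, 0, 0, -0.8, 0, 0, 0, 1, 0, 0, -0.8, 0, 0, 0, 1, 0, 0, -0.7, 0, 0, 0, 1, 0, 0, -0.4, 0, 0, 0, 1]

```text
time: 26.7
tool_pos: [418.0, -171.8, 136.6]
tcp_rot: [-3.134, 0.008, 0.236]
contact_force: [1.1, -0.2, -1.4]
grip_width: 26.1
```

Call:
step_arm:
  moves: [0, 0, -0.2, 0, 0, 0, 1, 0, 0, 0, 0, 0, 0, 1, 0, 0, 0, 0, 0, 0, 1, 0, 0, 0, 0, 0, 0, 1, 0, 0, 0, 0, 0, 0, 1]

```text
time: 27.12
tool_pos: [417.7, -171.6, 140.7]
tcp_rot: [-3.134, 0.008, 0.236]
contact_force: [0.3, 0.8, 0.1]
grip_width: 25.3
```

Run:
```python
from h import *
o,im=show('wrist','w24');delta(o,[421.5,-174,135],[np.pi,0,.238])
o2,im=show('scene','s24')
crop(cv2.convertScaleAbs(im,alpha=1.7),150,90,310,260,4,'pics/s24c.png')
print(get_obs()['tool_pos'],get_obs()['dq'].round(4))
```

```text
pos [ 417.7 -171.6  140.7] rot [-3.134  0.008  0.236] t 27.12 grip 25.3 F [0.3 0.8 0.1]
shift units [0.16 0.16 0.28] turn units [-0.11  0.12 -0.03]
[ 417.69278203 -171.58095858  140.73985401] [-0.0015 -0.003  -0.0037  0.0022  0.0023 -0.0005]
```

View pics/s24.png

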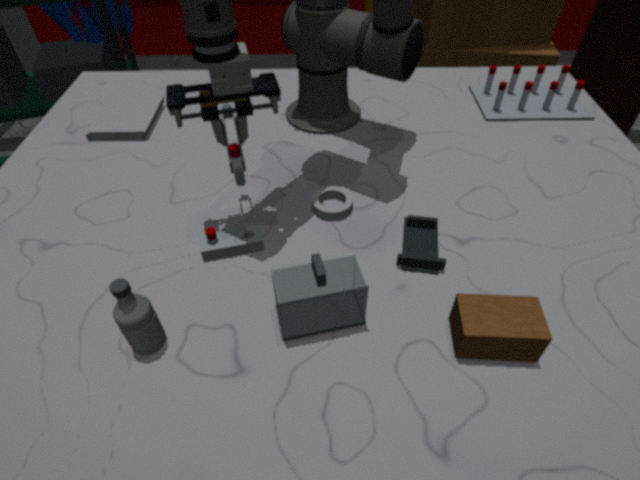

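View pics/s24c.png

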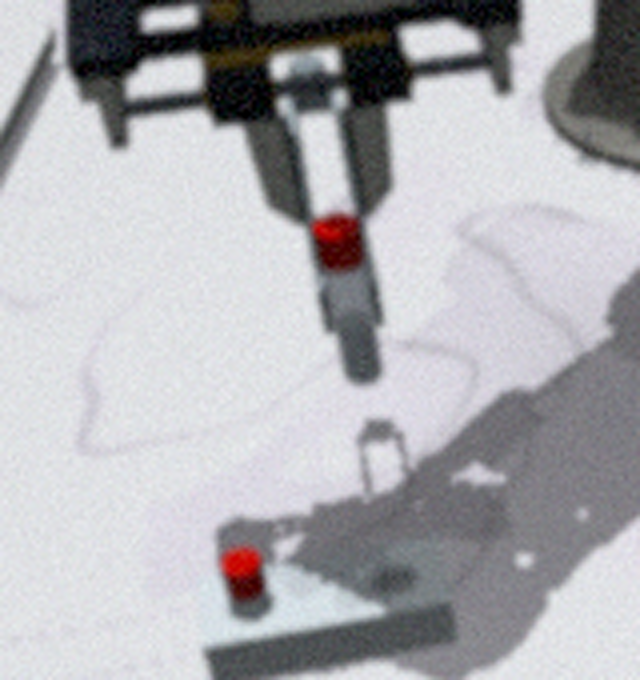

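View pics/w24.png

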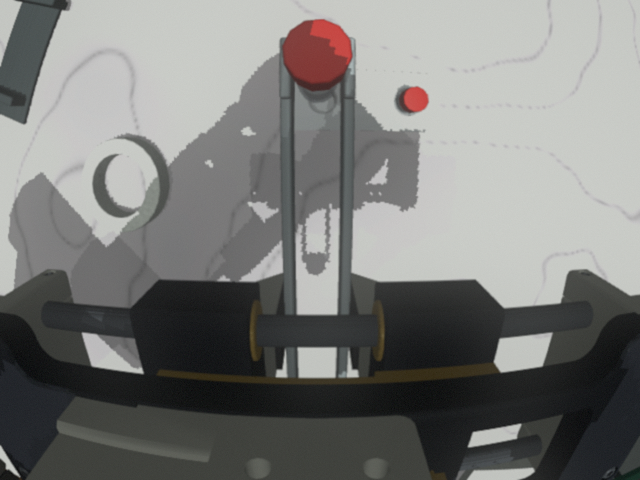

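Run:
```python
from h import *
o=get_obs();R=rot(o['tcp_rot'])
p=o['tool_pos']+R@np.array([95.5,0.3,0])
for z in(139,149,159): print(z,proj('scene',[p[0],p[1],z]).round(1),'seen foot ~240,184')
print(proj('scene',[p[0],p[1],229]),'cap top seen',150+335/4,90+228/4)
```

```text
139 [241.7 188.1] seen foot ~240,184
149 [240.9 183.6] seen foot ~240,184
159 [240.  179.2] seen foot ~240,184
[233.83057623 145.18827109] cap top seen 233.75 147.0
```

Call:
step_arm:
  moves: [0, 0, 0, -0.1, 0.1, 0, 1, 0, 0, 0, 0, 0, 0, 1, 0, 0, 0, 0, 0, 0, 1, 0, 0, 0, 0, 0, 0, 1, 0, 0, 0, 0, 0, 0, 1, 0, 0, 0, 0, 0, 0, 1, 0, 0, 0, 0, 0, 0, 1, 0, 0, 0, 0, 0, 0, 1]

```text
time: 27.88
tool_pos: [417.2, -171.3, 139.6]
tcp_rot: [-3.14, 0.002, 0.236]
contact_force: [0.4, 0.3, -0.8]
grip_width: 25.6
```

Call:
step_arm:
  moves: [0, 0, 0, 0, 0, 0, 1, 0, 0, 0, 0, 0, 0, 1, 0, 0, 0, 0, 0, 0, 1, 0, 0, 0, 0, 0, 0, 1]

```text
time: 28.22
tool_pos: [417.3, -171.3, 139.7]
tcp_rot: [-3.14, 0.002, 0.236]
contact_force: [-1.1, -0.4, -1.5]
grip_width: 25.6
```

Run:
```python
from h import *
o,im=show('wrist','w25');print(o['tool_pos'],o['tcp_rot'],o['dq'].round(4),o['grip_width'],o['contact_force'])
_,s=show('scene','s25');crop(cv2.convertScaleAbs(s,alpha=1.7),150,90,310,260,4,'pics/s25c.png')
```

```text
[ 417.26863329 -171.3398139   139.71408395] [-3.14013637e+00  2.17714501e-03  2.36154718e-01] [-0.0017  0.0009 -0.0001  0.0001 -0.0017  0.0009] 25.644035203232747 [-1.08925471 -0.4206103  -1.54319631]
```

View pics/s25c.png

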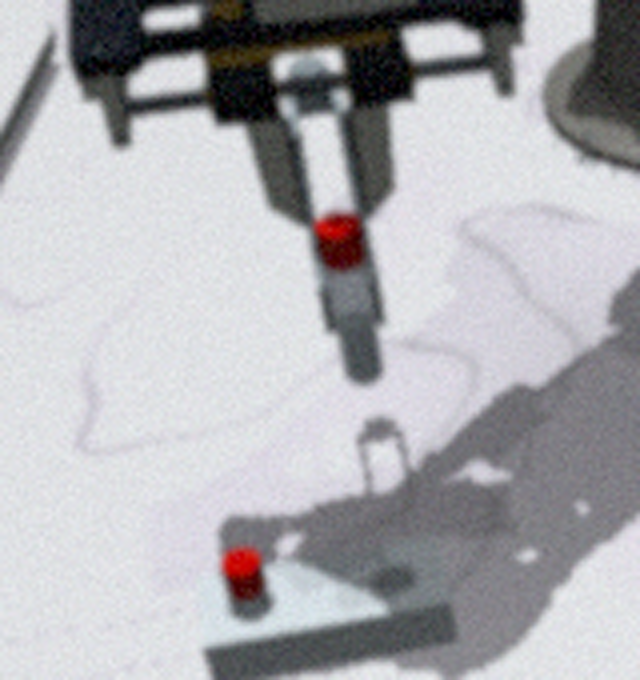

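View pics/w25.png

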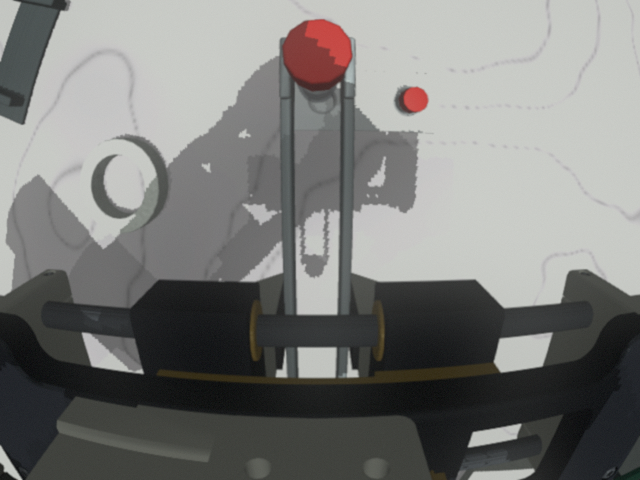

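The arm is still and the tube is upright with its foot about 148 mm up. The cap has stayed at (317,55) in the wrist view, and the short tube still stands in the rack. Handing in.

```bash
python3 -c "
from plant import *
print(close_job())"
```

```text
the job is handed in; nothing more can be done
None
```

I lifted the cover off the rack and stood it upright on the desk at about (694, -10) mm. I then took the tongs from their rest, closed them on the taller tube and lifted it straight out. The job was handed in at about 28.3 s; the interface reports no verdict.

- **Final hold:** the tube is upright in the tongs with its foot about 148 mm above the desk. The opening is steady at 25.6 mm, and the cap stayed at the same wrist-image position through the lift. The arm's drift over the last hold was about 0.1 mm.
- **Rest of the scene:** in the last pictures the short tube stands in the rack, the cover is upright, and the bottle, carton and tape roll look unmoved. The fingers themselves never came near either tube.

**What went wrong or disagreed:**
- **Fingertip position:** the real fingertips sit about 35 mm behind the reported TCP, not at it as stated. My first close on the cover's bar therefore closed on air above it, with no contact. I measured the offset from the scene and wrist pictures and used it from then on.
- **Setting the cover down:** the wrist force peaked at about 32 N at the row ends I read, on touching the desk. That is under the limits, and the cover stayed upright.
- **Foot height:** the scene camera gave a foot height of about 149 mm and the lift distance about 148 mm, so these agree. The cap top was about 2 pixels, or roughly 4 mm, from where I expected it.

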